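# Hang the wheel in the J-hook

### The arm

A 7-joint arm with a two-finger parallel gripper is mounted at the origin on the work surface; the furniture and walls round the work are solid. World frame = base frame: x ahead of the robot, y to its left, z up, the work surface at z = 0. Lengths are in m, angles in rad, forces in N, time in s.
With the tool pointing down it reaches from about 0.425 to 0.825 m from the base axis. Payload 3.6 kg.
Tool frame: the origin (TCP) lies at the very end of the fingers, on their centre line; the grasp point (between the pads) lies 19 mm behind it; z points along the fingers, y is the direction in which the jaws open and shut (so a half turn about z gives the same grasp; the last joint's range is limited). The gripper opens to 85 mm and grips with 20 to 120 N. Pads are 22 mm wide; open, the fingers measure 114 mm over their backs; the gripper's body (76 mm by 85 mm) begins 54 mm behind the grasp point. The pads swing forward as they close: fully open they stand 13 mm farther back than shut.
Start: joints at [-1.218, 0.615, -0.013, 1.423, 0.008, 1.103, -0.04], TCP at [0.241, 0.604, 0.231] pointing down, gripper open.
Joint ranges: [-3.12, 3.12], [-0.3, 2.06], [-1.34, 1.32], [0.26, 2.42], [-1.36, 4.5], [0.01, 1.98], [-2.84, 2.84]. Speed limits (rad/s): [2.79, 2.79, 3.14, 3.14, 3.14, 3.14, 3.14].

### API

Orientations are given as a unit quaternion [w, x, y, z].
In Python, from plant import robot gives the robot as it stands.
- The arm moves only by the tool carry_out, never from a script. Its argument "plan" is a list of rows, each an object of numbers: "ax", "ay", "az": the turn, a rotation vector about the tool's x, y, z in degrees; "dx", "dy", "dz": the shift along the tool's x, y, z in mm; "grip": the closure, from 0 (fully open) to 1 (shut). A call has 1 to 8 rows; each row is the pose to reach, as a shift and turn from the pose commanded when the call began, along the tool's axes at that moment; what a row does not reach only later rows make up. A row lasts 1/12 s, in which the tool goes at most 41.7 mm and 7.16 degrees, less where a joint would pass 70% of its speed; a pose out of reach is approached as far as the arm can. A call with a gripper value outside its range is refused whole. The fingers move at their own pace and stop on an object; "force" is the grip in N (left out, the last holds). Time passes only in rows, so rows that repeat a pose let the fingers close. It gives the time, the measured TCP pose, the force and the opening at its end, in the units of the state.
- robot.state(): the state, without advancing time (a new reading comes with each control period).
- robot.grab_frame(name): name is "scene" or "side" or "wrist"; returns the picture (384x512x3 uint8, red, green, blue); there is no depth.
- robot.camera_info(name): a dict with "vfov" (degrees; the focal length in pixels is half the picture's height over the tangent of half this angle, whatever the lens; pixels are square), "cx", "cy" (the principal point, pixels), "D" ([k1, k2, p1, p2, k3] as OpenCV has them; the pictures are not rectified), "rvec" (rotation vector, rad) and "tvec" (3), from world to camera coordinates, as OpenCV has them. Camera axes: x right, y down, z forward; pixel columns grow to the right and rows downward; lengths in m; the calibration is good to about 2 mm. A picture is of the moment at which its call begins: read the wrist's pose just before it. camera_info takes no time and is no camera call; for the wrist camera it gives the pose at the moment of the call.
- robot.close_job(): hands the job in, once; it reports no verdict.
The state is a dict: "t": time; "joint_positions": joint angles; "qd": joint speeds; "joint_efforts": joint torques, N m; "position": TCP position; "eef_rot": TCP orientation; "force": force on the tool from outside, world axes, zero at the start; "torque": the same for the moment, N m; "grip_width": finger opening in m.
Only numpy, scipy, OpenCV 4.12 (cv2) and the standard library are available. Lean on these libraries where they do the work, as an engineer would, in place of code of your own. Each camera call takes 0.05 s, during which the arm holds its last target.

### The job

Lift the small bare wheel (rim and tyre, no spokes) out of its wooden rack by the top of its rim, carry it over the upturned lip of the J-hook on the telescopic stand, and hang it by its rim in the red-padded seat notch of the hook, then let go so that it hangs there still. Mast height and arm reach were set anew and not measured, so feel (or look) for the arm and the notch: set the wheel down gently, neither pressing hard on the hook nor letting the wheel drop, and leave the pliers, the yellow cup and the tape where they are.

Things in the scene. Friction and masses are not known exactly. Their poses are not given: they have to be found in the camera images.
- wheel: bare wheel without hub or spokes: aluminium rim with black tyre, open inside, 0.3 to 0.55 kg, standing upright in the rack. Origin at the wheel centre; x along the axle line (either way round is the same), z up through the top of the rim. Rim: outer diameter 180 mm, inner 132 mm (24 mm from tyre top to inside of rim), 20 mm wide along the axle, flat sides.
- rim_top (a point): top of the tyre, 90 mm above the wheel centre, on the wheel. Pinch the rim's flat sides here from above, fingers only 10 to 12 mm deep (fingertips at least 12 mm above the inside of the rim), so that they stay clear of the hook arm on which the rim will sit. Carry it upright to in front of the lip, then move along the stand's x so that lip and arm pass through the wheel.
- rack: fixed wooden rack, 75 x 170 mm, 48 mm high, with a 23 mm slot along its y axis in which the wheel stands; origin at the middle of its underside. The wheel centre is 98 mm above it. An open toolbox, up to about 0.4 m high, stands to its right: come from well above.
- stand: fixed telescopic stand with J-hook; origin on the worktop under the hook arm, base plate 10 mm thick. The mast stands at x = +92 mm. The arm is a level steel bar, 14 mm wide, over the line y = 0, pointing to -x; hang the wheel with its axle along x. NOT MEASURED: the flat arm top is 235 to 285 mm above the worktop; the arm is pushed out to -x by e = 0 to 24 mm.
- seat_mid (a point): point of the stand at x = +18 mm, y = 0, 260 mm up: middle of the range of the seat notch, not its true place. The notch centre is at x = 30 mm - e; it is 28 mm long in x with upright walls, flat arm top on both sides (inward to x = 76 mm). On its red spring pad (34 mm wide across the arm) the inside of the rim is 4 mm below the arm top at first touch, 7 mm when hanging. The hook as a whole is sprung: it gives 1 mm downward for 5 N.
- landing (a point): point of the stand at x = -18 mm, y = 0, 260 mm up (not the true arm height). A rim let down centred on this vertical lands on flat arm top in front of the notch for every e, with room for the fingers behind the lip. The notch centre is then 24 to 48 mm away toward the mast. The upturned lip starts at x = -54 mm - e, is 12 mm thick; its red tip is 23 mm above the arm top.
- seat (a joint): travel of the red spring pad in the seat notch, m: 0 empty, 0.003 fully down; the wheel's weight alone presses it fully down (about 1 N starts it moving, 2 N takes it down).
- pliers: red-handled pliers lying flat, 185 mm long; bystander, stays where it is
- cup: yellow plastic cup, 66 mm wide, 46 mm high; bystander, stays where it is
- tape: small black roll of tape, 62 mm wide, 19 mm high; bystander, stays where it is

How it is judged:
By the outcome, as a careful person would: the job done as asked, in the order asked, and still so for the second after the job is handed in, with the robot touching nothing.
It also fails if it takes over 70 s, if anything falls off the work surface, if the arm or the gripper's body presses on something with over 40 N, if the wrist force passes 120 N, or if a joint passes its speed limit or range.

## Working session

There is one attempt and no reset: what is moved stays moved. The work goes in short steps, Python scripts to look and compute and a tool call to move; the robot and the scene stay as the last step left them, time stands still between calls to the robot, and variables do not carry over. Pictures are saved under pics/ and viewed, and the job is handed in when it is done.

Besides the shell and the picture viewer there is one more tool, called after "Request:" in YAML: its name, and indented under it one key for each argument. carry_out: Moves the arm, as the interface text tells. Its arguments: {"type":"object","properties":{"plan":{"type":"array","items":{"type":"object","properties":{"ax":{"type":"number"},"ay":{"type":"number"},"az":{"type":"number"},"dx":{"type":"number"},"dy":{"type":"number"},"dz":{"type":"number"},"grip":{"type":"number"}}}},"force":{"type":"number"}},"required":["plan"]}

```bash
ls; mkdir -p pics; cat > h.py <<'E'
import numpy as np, cv2
from plant import robot
def cam(n):
    c=robot.camera_info(n); f=192/np.tan(np.radians(c['vfov'])/2)
    K=np.array([[f,0,c['cx']],[0,f,c['cy']],[0,0,1.]]); R=cv2.Rodrigues(np.array(c['rvec'],float))[0]
    return K,np.array(c['D'],float),R,np.array(c['tvec'],float)
def ray(C,px):
    K,D,R,t=C
    p=cv2.undistortPointsIter(np.array(px,float).reshape(-1,1,2),K,D,None,None,(3,100,1e-10)).reshape(-1,2)
    d=np.c_[p,np.ones(len(p))]@R; return -R.T@t,d/np.linalg.norm(d,axis=1,keepdims=True)
def onz(C,px,z):
    o,d=ray(C,px); return o+d*((z-o[2])/d[:,2])[:,None]
def proj(C,P):
    K,D,R,t=C
    return cv2.projectPoints(np.array(P,float).reshape(-1,1,3),cv2.Rodrigues(R)[0],t,K,D)[0].reshape(-1,2)
def tri(C1,p1,C2,p2):
    o1,d1=ray(C1,p1);o2,d2=ray(C2,p2);out=[]
    for a,b in zip(d1,d2):
        s=np.linalg.lstsq(np.c_[a,-b],o2-o1,rcond=None)[0]
        x=o1+a*s[0];y=o2+b*s[1];out.append(np.r_[(x+y)/2,np.linalg.norm(x-y)])
    return np.array(out)
def grab(n,name):
    im=robot.grab_frame(n); cv2.imwrite(f'pics/{name}.png',im[:,:,::-1]); return im
E
python3 - <<'E'
from h import *
np.set_printoptions(precision=4,suppress=True)
print(robot.state())
for n in('scene','side','wrist'):
    C=cam(n); grab(n,n+'0'); print(n,C[0][0,0],C[1],-C[2].T@C[3],C[2][2])
E
```

```text
pics
{'t': 0.0, 'joint_positions': array([-1.2175,  0.6159, -0.0126,  1.4249,  0.0081,  1.1034, -0.0404]), 'qd': array([-0.0023, -0.0008, -0.0009, -0.001 , -0.002 ,  0.0009, -0.0004]), 'joint_efforts': array([  0.0006, -46.9202,   0.2593, -17.1036,   0.01  ,   0.0096,
         0.    ]), 'position': array([0.2407, 0.603 , 0.2301]), 'eef_rot': array([-0.0002,  0.1887,  0.982 , -0.0012]), 'force': array([ 0.2777, -0.5903, -0.0047]), 'torque': array([-0.0048,  0.0027,  0.028 ]), 'grip_width': 0.08533521649582439}
scene 387.3898337511833 [-0.0681  0.      0.      0.      0.    ] [-0.3518 -0.4429  0.6279] [ 0.8048  0.4176 -0.4217]
side 361.1559438029975 [-0.0648  0.      0.      0.      0.    ] [ 0.0947 -0.8721  0.7391] [ 0.3771  0.7814 -0.4971]
wrist 297.5106312077416 [-0.011  0.     0.     0.     0.   ] [0.1631 0.6338 0.3735] [ 0.301  -0.1218 -0.9458]
```

View pics/scene0.png

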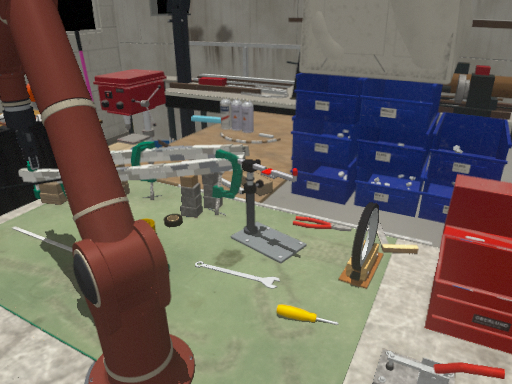

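View pics/side0.png

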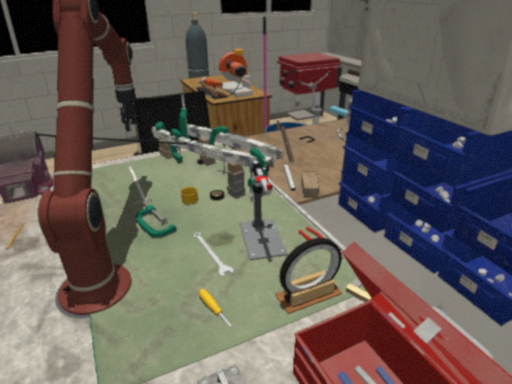

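View pics/wrist0.png

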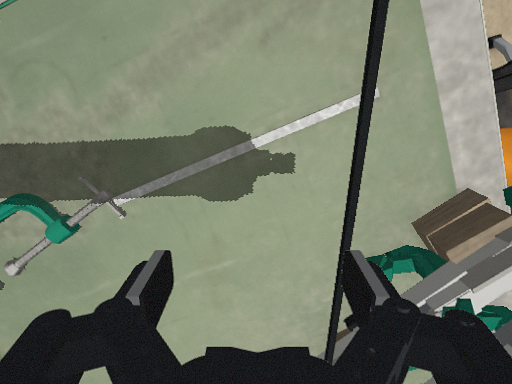

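```bash
python3 - <<'E'
from h import *
a=cv2.imread('pics/scene0.png');b=cv2.imread('pics/side0.png')
cv2.imwrite('pics/sc_z.png',cv2.resize(a[140:300,180:430],None,fx=3.2,fy=3.2,interpolation=cv2.INTER_CUBIC))
cv2.imwrite('pics/si_z.png',cv2.resize(b[110:320,130:380],None,fx=2.8,fy=2.8,interpolation=cv2.INTER_CUBIC))
E
```

```text
(no output)
```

View pics/sc_z.png

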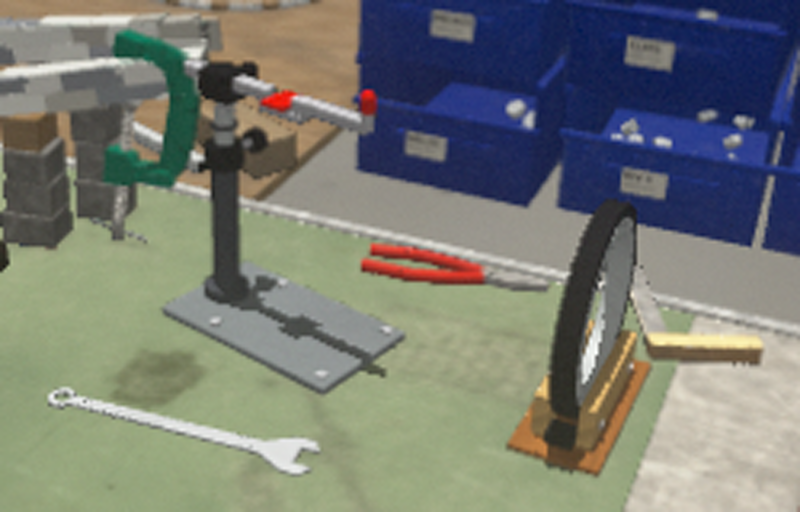

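View pics/si_z.png

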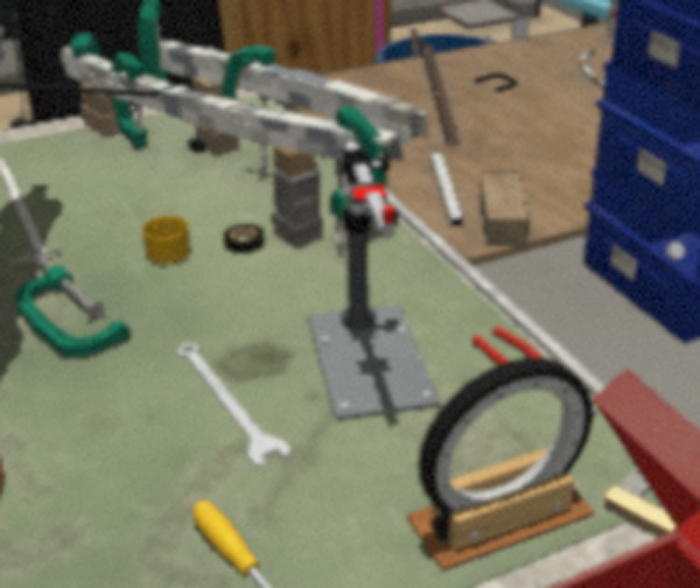

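```bash
python3 - <<'E'
from h import *
np.set_printoptions(precision=4,suppress=True)
S=cam('scene');T=cam('side')
s=lambda p:np.array(p,float)/3.2+[180,140]
q=lambda p:np.array(p,float)/2.8+[130,110]
print('plate scene',onz(S,s([(163,310),(250,263),(405,335),(325,390)]),.008))
print('plate side',onz(T,q([(308,318),(408,308),(438,402),(335,415)]),.008))
# rack base bottoms
print('rack scene',onz(S,s([(508,445),(600,473),(650,365)]),0.0))
print('rack side',onz(T,q([(410,517),(443,567),(592,513)]),0.0))
print('red tip, pad', tri(S,s([(369,100),(281,100)]),T,q([(387,208),(368,192)])))
print('wheel top', tri(S,s([(615,203)]),T,q([(508,362)])))
print('wheel bottom', tri(S,s([(565,440)]),T,q([(440,528)])))
E
```

```text
plate scene [[ 0.4909  0.0978  0.008 ]
 [ 0.6069  0.0663  0.008 ]
 [ 0.5541 -0.1208  0.008 ]
 [ 0.4439 -0.0913  0.008 ]]
plate side [[ 0.4928  0.0931  0.008 ]
 [ 0.6153  0.056   0.008 ]
 [ 0.5568 -0.1212  0.008 ]
 [ 0.4448 -0.0896  0.008 ]]
rack scene [[ 0.452  -0.25    0.    ]
 [ 0.4502 -0.3251  0.    ]
 [ 0.618  -0.3296  0.    ]]
rack side [[ 0.4499 -0.252   0.    ]
 [ 0.4472 -0.3209  0.    ]
 [ 0.6123 -0.3286 -0.    ]]
red tip, pad [[ 0.5033 -0.097   0.2544  0.0033]
 [ 0.5271 -0.0075  0.2268  0.0012]]
wheel top [[ 0.5179 -0.2973  0.199   0.0013]]
wheel bottom [[ 0.4597 -0.2923  0.016   0.003 ]]
```

```bash
python3 - <<'E'
from h import *
np.set_printoptions(precision=4,suppress=True)
S=cam('scene');T=cam('side');W=cam('wrist')
s=lambda p:np.array(p,float)/3.2+[180,140]
q=lambda p:np.array(p,float)/2.8+[130,110]
# plane of side line, intersect wrist rays
o,d=ray(T,[(42,135),(158,151)]);n=np.cross(d[0],d[1])
ow,dw=ray(W,[(379,20),(360,150),(340,270),(332,340)])
print(ow+dw*(((o-ow)@n)/(dw@n))[:,None])
print('clamp top,', tri(S,s([(120,35),(215,70)]),T,q([(342,112),(352,150)])))
a=cv2.imread('pics/side0.png')
cv2.imwrite('pics/si_y.png',cv2.resize(a[0:220,0:300],None,fx=2.6,fy=2.6,interpolation=cv2.INTER_CUBIC))
a=cv2.imread('pics/scene0.png')
cv2.imwrite('pics/sc_y.png',cv2.resize(a[100:250,0:290],None,fx=2.7,fy=2.7,interpolation=cv2.INTER_CUBIC))
E
```

```text
[[0.1517 0.73   0.1389]
 [0.2423 0.6983 0.1176]
 [0.3749 0.649  0.0874]
 [0.5012 0.6087 0.0563]]
clamp top, [[0.5936 0.1986 0.2303 0.0055]
 [0.5444 0.0674 0.2383 0.0043]]
```

View pics/si_y.png

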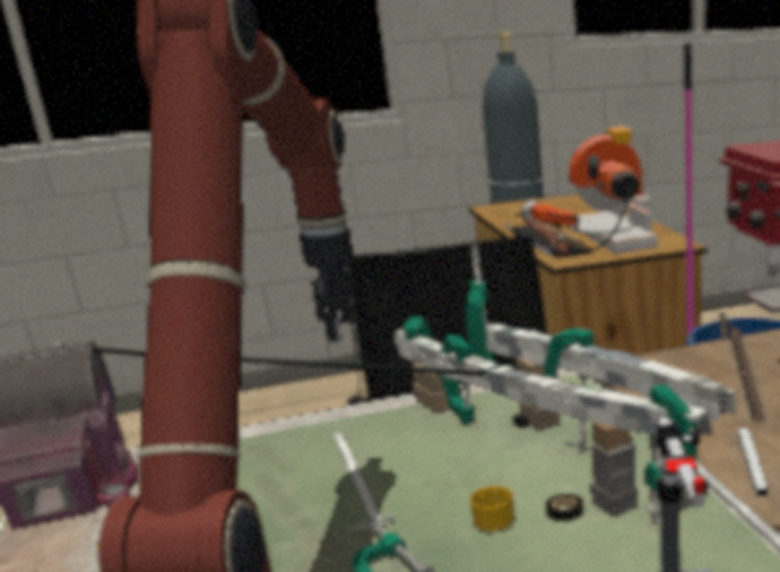

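View pics/sc_y.png

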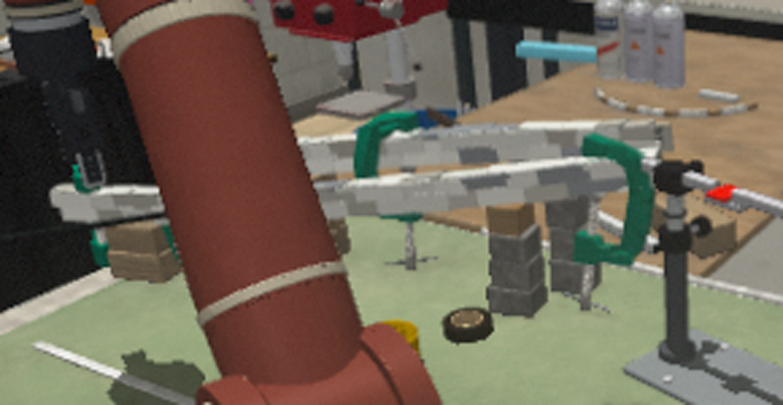

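Request:
carry_out:
  plan:
    - {"dz": -40}
    - {"dz": -80}
    - {"dz": -120}
    - {"dz": -160}
    - {"dz": -200}
    - {"dz": -240}
    - {"dz": -270}
    - {"dz": -270}

```text
$.plan[0]: bad value
```

```bash
cat >> h.py <<'E'
from scipy.spatial.transform import Rotation as Ro
def TR():
    s=robot.state(); q=s['eef_rot']; return Ro.from_quat([q[1],q[2],q[3],q[0]]),np.array(s['position'])
def goal(p,yaw):
    """tool-frame shift mm and rotvec deg to reach p, tool down, tool y heading yaw (deg)"""
    R,x=TR(); d=R.inv().apply(np.array(p)-x)*1000
    y=np.array([np.cos(np.radians(yaw)),np.sin(np.radians(yaw)),0]);z=np.array([0,0,-1.])
    Rg=Ro.from_matrix(np.c_[np.cross(y,z),y,z]); a=(R.inv()*Rg).as_rotvec(degrees=True)
    s=robot.state(); print('at',x,'yaw',np.degrees(np.arctan2(R.as_matrix()[1,1],R.as_matrix()[0,1])),'t',s['t'],'F',s['force'],'w',s['grip_width'])
    print('shift',d.round(1),'turn',a.round(2))
np.set_printoptions(precision=4,suppress=True)
E
python3 -c "
from h import *
goal([.55,.15,.5],75)
goal([.533,-.29,.5],90)"
```

```text
at [0.2407 0.6032 0.2304] yaw 68.24491282532324 t 0.15 F [-0.3985 -0.29    0.4659] w 0.08536281423355713
shift [-455.2 -306.8 -269. ] turn [-0.11 -0.01 -6.76]
at [0.2407 0.6032 0.2304] yaw 68.24491282532324 t 0.15 F [-0.3985 -0.29    0.4659] w 0.08536281423355713
shift [-602.5 -721.7 -268.2] turn [ -0.11  -0.02 -21.76]
```

Request:
carry_out:
  plan:
    - {"ax": 0,"ay": 0,"az": 0,"dx": 0,"dy": 0,"dz": -40,"grip": 0}
    - {"ax": 0,"ay": 0,"az": 0,"dx": 0,"dy": 0,"dz": -80,"grip": 0}
    - {"ax": 0,"ay": 0,"az": 0,"dx": 0,"dy": 0,"dz": -120,"grip": 0}
    - {"ax": 0,"ay": 0,"az": 0,"dx": 0,"dy": 0,"dz": -160,"grip": 0}
    - {"ax": 0,"ay": 0,"az": 0,"dx": 0,"dy": 0,"dz": -200,"grip": 0}
    - {"ax": 0,"ay": 0,"az": 0,"dx": 0,"dy": 0,"dz": -240,"grip": 0}
    - {"ax": 0,"ay": 0,"az": 0,"dx": -20,"dy": -15,"dz": -265,"grip": 0}
    - {"ax": 0,"ay": 0,"az": 0,"dx": -50,"dy": -35,"dz": -270,"grip": 0}

```text
t: 0.82
position: [0.2719, 0.5556, 0.5051]
eef_rot: [-0.0, 0.185, 0.983, 0.004]
force: [1.8, 0.6, 0.2]
grip_width: 0.0854
```

```bash
python3 -c "
from h import *
goal([.55,.15,.5],75)
goal([.533,-.29,.5],90)"
```

```text
at [0.2719 0.5556 0.5051] yaw 68.68135264013812 t 0.8167 F [1.7607 0.5666 0.2499] w 0.08544968012172051
shift [-406.6 -276.8    1.8] turn [ 0.5  -0.11 -6.32]
at [0.2719 0.5556 0.5051] yaw 68.68135264013812 t 0.8167 F [1.7607 0.5666 0.2499] w 0.08544968012172051
shift [-550.7 -692.8   -2.2] turn [  0.51  -0.05 -21.32]
```

Request:
carry_out:
  plan:
    - {"ax": 0,"ay": 0,"az": -1,"dx": -33,"dy": -22,"dz": 0,"grip": 0}
    - {"ax": 0,"ay": 0,"az": -2,"dx": -66,"dy": -45,"dz": 0,"grip": 0}
    - {"ax": 0,"ay": 0,"az": -3,"dx": -99,"dy": -68,"dz": 0,"grip": 0}
    - {"ax": 0,"ay": 0,"az": -4,"dx": -132,"dy": -90,"dz": 0,"grip": 0}
    - {"ax": 0,"ay": 0,"az": -5,"dx": -165,"dy": -112,"dz": 0,"grip": 0}
    - {"ax": 0,"ay": 0,"az": -6,"dx": -198,"dy": -135,"dz": 0,"grip": 0}
    - {"ax": 0,"ay": 0,"az": -7,"dx": -231,"dy": -158,"dz": 0,"grip": 0}
    - {"ax": 0,"ay": 0,"az": -8,"dx": -264,"dy": -180,"dz": 0,"grip": 0}

```text
t: 1.48
position: [0.4534, 0.2855, 0.5013]
eef_rot: [-0.0, 0.119, 0.993, -0.0]
force: [0.3, 0.8, 0.3]
grip_width: 0.0854
```

```bash
python3 -c "
from h import *
goal([.54,.05,.5],80)
goal([.533,-.29,.5],90)"
```

```text
at [0.4534 0.2855 0.5013] yaw 76.28261138697263 t 1.4833 F [0.26   0.7826 0.2989] w 0.08538231729335127
shift [-140.  -208.3    1.3] turn [-0.02 -0.02 -3.72]
at [0.4534 0.2855 0.5013] yaw 76.28261138697263 t 1.4833 F [0.26   0.7826 0.2989] w 0.08538231729335127
shift [-213.8 -540.2    1.4] turn [ -0.02  -0.02 -13.72]
```

Request:
carry_out:
  plan:
    - {"ax": 0,"ay": 0,"az": -1,"dx": -15,"dy": -37,"dz": 0,"grip": 0}
    - {"ax": 0,"ay": 0,"az": -1,"dx": -30,"dy": -75,"dz": 0,"grip": 0}
    - {"ax": 0,"ay": 0,"az": -1,"dx": -45,"dy": -112,"dz": 0,"grip": 0}
    - {"ax": 0,"ay": 0,"az": -1,"dx": -60,"dy": -150,"dz": 0,"grip": 0}
    - {"ax": 0,"ay": 0,"az": -1,"dx": -75,"dy": -188,"dz": 0,"grip": 0}
    - {"ax": 0,"ay": 0,"az": -1,"dx": -90,"dy": -225,"dz": 0,"grip": 0}
    - {"ax": 0,"ay": 0,"az": -1,"dx": -105,"dy": -262,"dz": 0,"grip": 0}
    - {"ax": 0,"ay": 0,"az": -1,"dx": -120,"dy": -300,"dz": 0,"grip": 0}

```text
t: 2.15
position: [0.4978, -0.034, 0.5012]
eef_rot: [-0.0, 0.111, 0.994, 0.0]
force: [1.0, 0.2, -0.7]
grip_width: 0.0852
```

```bash
python3 -c "
from h import *
goal([.533,-.29,.5],90)
C=cam('wrist'); np.savez('w1.npz',K=C[0],D=C[1],R=C[2],t=C[3])
grab('wrist','w1'); robot.grab_frame
goal([.533,-.29,.5],90)
"
```

```text
at [ 0.4978 -0.034   0.5012] yaw 77.27545102232042 t 2.15 F [ 0.9681  0.221  -0.7249] w 0.08519252399011067
shift [ -90.8 -241.9    1.1] turn [  0.02  -0.02 -12.72]
at [ 0.4976 -0.0457  0.501 ] yaw 76.22381176418175 t 2.2 F [ 0.1997 -6.5964  0.8602] w 0.08541339511330195
shift [ -92.6 -228.8    3.2] turn [ -0.54   0.04 -13.78]
```

View pics/w1.png

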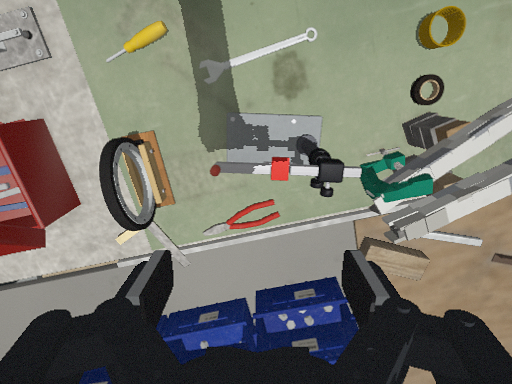

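```bash
python3 -c "
from h import *
robot.grab_frame('side')
print(robot.state()['qd'])
C=cam('wrist'); np.savez('w2.npz',K=C[0],D=C[1],R=C[2],t=C[3])
im=grab('wrist','w2'); S=grab('scene','sc2');T=grab('side','si2')
b=im[:,:,::-1]
cv2.imwrite('pics/w2z.png',cv2.resize(b[90:240,80:350],None,fx=2.9,fy=2.9,interpolation=cv2.INTER_CUBIC))
cv2.imwrite('pics/sc2z.png',cv2.resize(S[150:240,230:310,::-1],None,fx=6,fy=6,interpolation=cv2.INTER_CUBIC))
cv2.imwrite('pics/si2z.png',cv2.resize(T[150:260,225:305,::-1],None,fx=5,fy=5,interpolation=cv2.INTER_CUBIC))
for n,a in(('w',im),('s',S),('t',T)):
    a=a.astype(int); m=((a[:,:,0]>120)&(a[:,:,0]>2.2*a[:,:,1])&(a[:,:,0]>2.2*a[:,:,2])).astype(np.uint8)
    k,l,st,ce=cv2.connectedComponentsWithStats(m)
    for i in range(1,k):
        if 12<st[i,4]<900: print(n,st[i],ce[i])
goal([.533,-.29,.5],90)
"
```

```text
[-0.0719 -0.0059 -0.1181 -0.002  -0.0737  0.012  -0.0617]
w [  0 127  14  27  41] [  6.2195 139.2927]
w [  0 135  48  95 156] [ 23.6026 184.0385]
w [ 14 155   8  15  16] [ 17.75  162.125]
w [278 156  18  23 376] [286.3457 167.1463]
w [218 167   6   7  31] [220.5806 169.9032]
w [232 199  53  30 480] [257.5458 215.2625]
w [ 44 214   7  13  13] [ 47.2308 220.    ]
w [  0 247  47  13 315] [ 15.6476 251.4508]
s [477  66  13   2  17] [483.5882  66.3529]
s [200  77  26   3  45] [212.5333  78.0222]
s [ 26  78  34  26 422] [39.7488 89.654 ]
s [  5 114  31   8 173] [ 18.3931 117.5838]
s [262 168  11   7  45] [266.9111 170.9778]
s [293 169   4   7  25] [294.44 171.88]
s [494 193  13   2  14] [500.  193.5]
s [293 217  38  11 233] [311.8369 222.6481]
s [438 224  74  56 701] [470.8716 240.8431]
s [479 231  33  10  74] [498.3649 235.6622]
s [429 281  83  59 438] [464.3265 312.9155]
s [474 291  23   7  28] [484.5714 293.9643]
s [440 294  14   4  17] [447.     295.5294]
s [434 363  71  15 631] [469.4929 369.1315]
t [220  55  24  16 119] [231.0504  60.1429]
t [205  80   9   4  24] [208.75    81.2083]
t [257 176  10   5  26] [261.1538 177.5   ]
t [307 228  16  10  37] [314.8378 232.4865]
t [300 231  11   9  30] [304.7 235.2]
t [408 315  10  11  25] [412.92 320.56]
t [419 316   5   6  16] [420.6875 318.5   ]
t [298 333  22  31  46] [306.8696 346.4565]
t [437 333   7   6  25] [439.84 335.88]
t [431 339  51  45 414] [456.401  363.8986]
t [295 350   8  11  15] [298.7333 355.2667]
t [326 374   8  10  20] [329.75 378.85]
at [ 0.498  -0.0317  0.501 ] yaw 77.26488545398725 t 2.4 F [ 0.4522  0.6601 -0.0634] w 0.08517666799117583
shift [ -91.1 -244.3    0.6] turn [  0.06  -0.06 -12.74]
```

View pics/w2z.png

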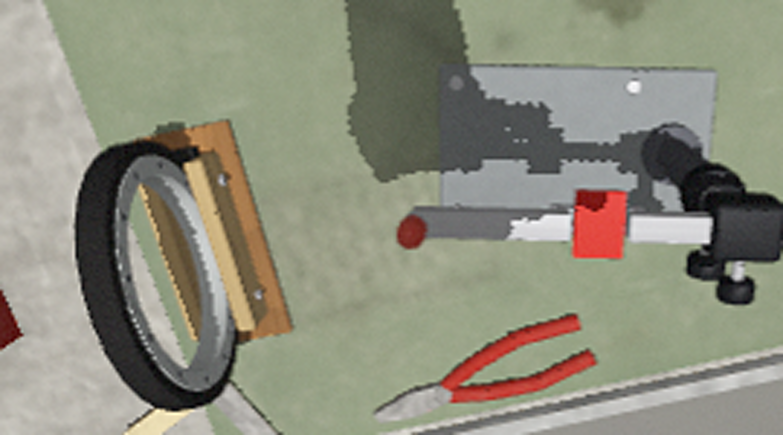

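View pics/sc2z.png

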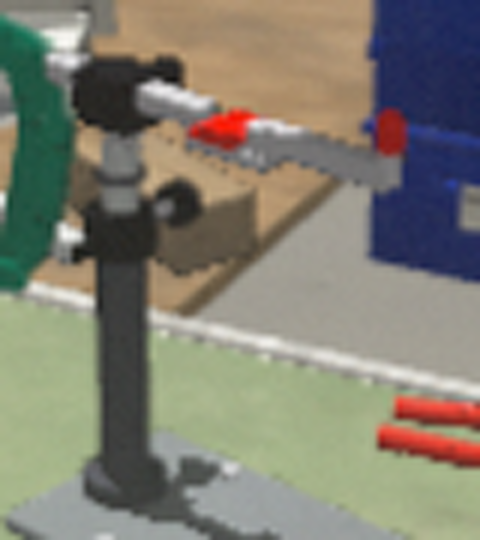

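View pics/si2z.png

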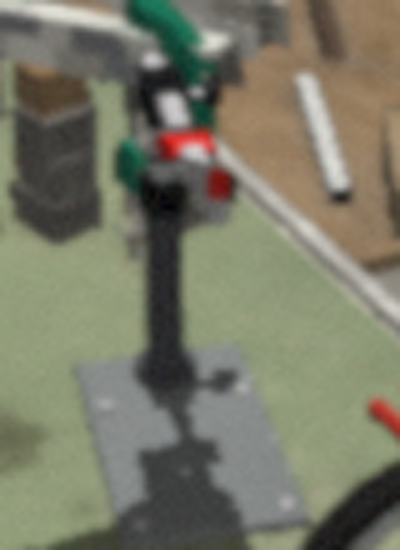

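```bash
cat > m.py <<'E'
from h import *
S=cam('scene');T=cam('side');z=np.load('w2.npz');W=(z['K'],z['D'],z['R'],z['t'])
w=lambda p:np.array(p,float)/2.9+[80,90]
print('plate',onz(W,w([(441,65),(715,72),(440,207)]),.010))
tipw=w([(411,231)]);padw=w([(601,225)])
print('tip ws',tri(W,tipw,S,[(295.2,168.8)]),'wt',tri(W,tipw,T,[(268.8,184.3)]))
print('pad ws',tri(W,padw,S,[(266.9,171.5)]),'wt',tri(W,padw,T,[(262.2,178.6)]))
for h in(.225,.235,.245): print(h,'pad',onz(W,padw,h),'tip',onz(W,tipw,h+.023), 'padends',onz(W,w([(576,225),(626,225)]),h-.002))
# arm centre line at far end by mast and near tip
print('armline',onz(W,w([(480,224),(560,226.5),(660,229),(705,229)]),.235))
# wheel
print('rack',onz(W,w([(292,328),(230,121)]),.0))
E
python3 m.py
```

```text
plate [[ 0.4471 -0.0852  0.01  ]
 [ 0.498   0.1037  0.01  ]
 [ 0.5468 -0.1132  0.01  ]]
tip ws [[ 0.5044 -0.0948  0.2581  0.0035]] wt [[ 0.5054 -0.0944  0.2541  0.002 ]]
pad ws [[ 0.5295 -0.0049  0.2255  0.003 ]] wt [[ 0.5305 -0.0062  0.2246  0.0001]]
0.225 pad [[ 0.5304 -0.0062  0.225 ]] tip [[ 0.5058 -0.0951  0.248 ]] padends [[ 0.528  -0.0183  0.223 ]
 [ 0.5339  0.0061  0.223 ]]
0.235 pad [[ 0.5277 -0.0066  0.235 ]] tip [[ 0.5036 -0.0933  0.258 ]] padends [[ 0.5254 -0.0184  0.233 ]
 [ 0.5311  0.0054  0.233 ]]
0.245 pad [[ 0.525  -0.0069  0.245 ]] tip [[ 0.5013 -0.0914  0.268 ]] padends [[ 0.5227 -0.0185  0.243 ]
 [ 0.5283  0.0048  0.243 ]]
armline [[ 0.5133 -0.0638  0.235 ]
 [ 0.5237 -0.0262  0.235 ]
 [ 0.5365  0.021   0.235 ]
 [ 0.5416  0.0424  0.235 ]]
rack [[ 0.6166 -0.2562  0.    ]
 [ 0.4493 -0.2488  0.    ]]
```

Request:
carry_out:
  plan:
    - {"ax": 0,"ay": 0,"az": -2,"dx": -14,"dy": -38,"dz": 0,"grip": 0}
    - {"ax": 0,"ay": 0,"az": -4,"dx": -28,"dy": -76,"dz": 0,"grip": 0}
    - {"ax": 0,"ay": 0,"az": -6,"dx": -42,"dy": -114,"dz": 0,"grip": 0}
    - {"ax": 0,"ay": 0,"az": -8,"dx": -56,"dy": -152,"dz": 0,"grip": 0}
    - {"ax": 0,"ay": 0,"az": -10,"dx": -70,"dy": -190,"dz": 0,"grip": 0}
    - {"ax": 0,"ay": 0,"az": -10.3,"dx": -84,"dy": -225,"dz": 0,"grip": 0}
    - {"ax": 0,"ay": 0,"az": -10.3,"dx": -91,"dy": -244,"dz": 0,"grip": 0}
    - {"ax": 0,"ay": 0,"az": -10.3,"dx": -91,"dy": -244,"dz": 0,"grip": 0}

```text
t: 3.07
position: [0.5328, -0.294, 0.4989]
eef_rot: [-0.002, 0.024, 1.0, -0.001]
force: [0.1, 0.1, 0.3]
grip_width: 0.0856
```

```bash
python3 -c "
from h import *
robot.grab_frame('wrist')
C=cam('wrist'); np.savez('w3.npz',K=C[0],D=C[1],R=C[2],t=C[3])
im=grab('wrist','w3'); T=grab('side','si3');S=grab('scene','sc3')
goal([.533,-.29,.5],87.6)
"
```

```text
at [ 0.5341 -0.2876  0.5015] yaw 87.81142179483128 t 3.2667 F [-0.1053 -0.9349  0.5484] w 0.08529236052102285
shift [ 1.  -2.4  1.5] turn [0.1  0.04 0.21]
```

View pics/w3.png

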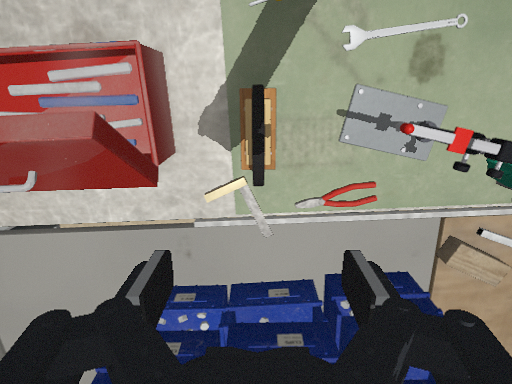

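View pics/si3.png

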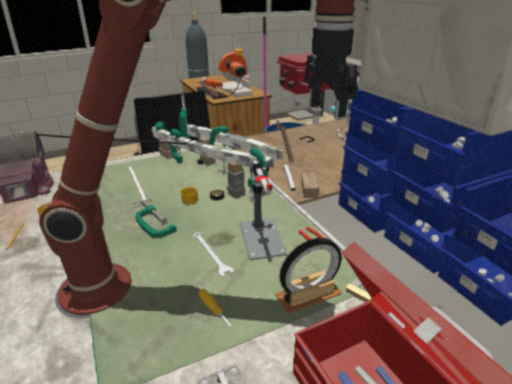

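```bash
python3 - <<'E'
from h import *
z=np.load('w3.npz');W=(z['K'],z['D'],z['R'],z['t'])
im=cv2.imread('pics/w3.png'); m=(im.max(2)<60)
rows=[]
for v in range(80,192):
    u=np.where(m[v,244:275])[0]+244
    if len(u)>4: rows.append((v,u.min(),u.max(),len(u)))
r=np.array(rows); print(r[::6]); print(r[0],r[-1])
print('cam',-W[2].T@W[3])
for v in(100,120,130,140,150,170):
    k=r[r[:,0]==v][0]; c=(k[1]+k[2])/2
    print(v,onz(W,[(k[1]-.5,v),(c,v),(k[2]+.5,v)],.185).round(4).tolist())
# tangent rays in xz
vt,vb=r[0][0]-.5,r[-1][0]+.5
o,d=ray(W,[((r[0][1]+r[0][2])/2,vt),((r[-1][1]+r[-1][2])/2,vb)])
for dd in d:
    # distance from (xc,.098) to line =.09
    n=np.array([-dd[2],dd[0]]);n/=np.hypot(*n)
    # n·(xc-ox, .098-oz)=±.09
    print([(s*.09-n[1]*(.098-o[2]))/n[0]+o[0] for s in(1,-1)])
E
python3 -c "
import cv2;a=cv2.imread('pics/w3.png');cv2.imwrite('pics/w3z.png',cv2.resize(a[75:195,215:305],None,fx=5,fy=5,interpolation=cv2.INTER_CUBIC))"
```

```text
[[ 85 253 262  10]
 [ 91 252 263  12]
 [ 97 252 263  12]
 [103 252 263  12]
 [109 252 263  12]
 [115 252 263  12]
 [121 252 263  12]
 [127 252 264  13]
 [133 252 264  13]
 [139 252 263  12]
 [145 252 263  12]
 [151 252 263  12]
 [157 252 263  12]
 [163 253 263  11]
 [169 252 263  12]
 [175 253 263  11]
 [181 253 263  11]]
[ 85 253 262  10] [185 254 262   9]
cam [ 0.4503 -0.2879  0.6431]
100 [[0.4635, -0.2959, 0.185], [0.4639, -0.2871, 0.185], [0.4643, -0.2782, 0.185]]
120 [[0.4923, -0.2973, 0.185], [0.4927, -0.2883, 0.185], [0.4931, -0.2793, 0.185]]
130 [[0.5071, -0.2981, 0.185], [0.5076, -0.2882, 0.185], [0.508, -0.2783, 0.185]]
140 [[0.5223, -0.2988, 0.185], [0.5227, -0.2896, 0.185], [0.5231, -0.2804, 0.185]]
150 [[0.5378, -0.2996, 0.185], [0.5382, -0.2903, 0.185], [0.5386, -0.281, 0.185]]
170 [[0.5697, -0.3012, 0.185], [0.5702, -0.2917, 0.185], [0.5706, -0.2822, 0.185]]
[np.float64(0.5308490985966237), np.float64(0.35082198617525956)]
[np.float64(0.7181109796390248), np.float64(0.5292268153189588)]
```

View pics/w3z.png

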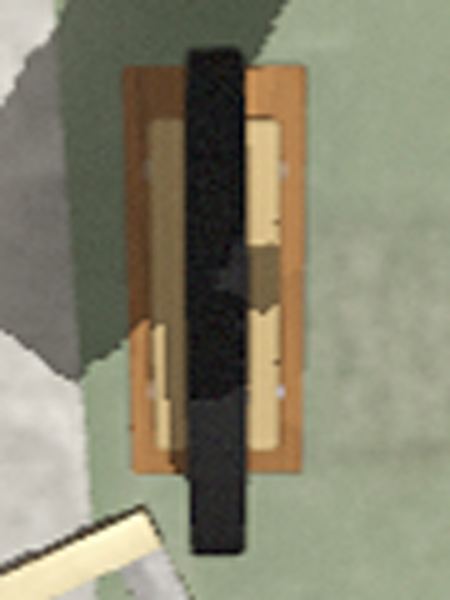

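```bash
python3 -c "
from h import *
goal([.53,-.29,.22],87.5)"
```

```text
at [ 0.5341 -0.2876  0.5015] yaw 87.81142179483128 t 3.2667 F [-0.1053 -0.9349  0.5484] w 0.08529236052102285
shift [  4.2  -3.  281.5] turn [0.1  0.04 0.31]
```

Request:
carry_out:
  plan:
    - {"ax": 0,"ay": 0,"az": 0.2,"dx": 2,"dy": -2,"dz": 35,"grip": 0}
    - {"ax": 0,"ay": 0,"az": 0.2,"dx": 4,"dy": -3,"dz": 72,"grip": 0}
    - {"ax": 0,"ay": 0,"az": 0.2,"dx": 4,"dy": -3,"dz": 110,"grip": 0.2}
    - {"ax": 0,"ay": 0,"az": 0.2,"dx": 4,"dy": -3,"dz": 148,"grip": 0.3}
    - {"ax": 0,"ay": 0,"az": 0.2,"dx": 4,"dy": -3,"dz": 186,"grip": 0.4}
    - {"ax": 0,"ay": 0,"az": 0.2,"dx": 4,"dy": -3,"dz": 224,"grip": 0.4}
    - {"ax": 0,"ay": 0,"az": 0.2,"dx": 4,"dy": -3,"dz": 255,"grip": 0.4}
    - {"ax": 0,"ay": 0,"az": 0.2,"dx": 4,"dy": -3,"dz": 280,"grip": 0.4}

```text
t: 3.93
position: [0.5289, -0.2896, 0.2193]
eef_rot: [-0.001, 0.021, 1.0, 0.001]
force: [0.5, -0.1, 0.4]
grip_width: 0.0512
```

```bash
python3 -c "
from h import *
robot.grab_frame('wrist')
C=cam('wrist'); np.savez('w4.npz',K=C[0],D=C[1],R=C[2],t=C[3])
im=grab('wrist','w4'); T=grab('side','si4');S=grab('scene','sc4')
goal([.53,-.29,.1755],87.5)
goal([.53,-.29,.1755],87.5)
cv2.imwrite('pics/si4z.png',cv2.resize(T[120:320,250:400,::-1],None,fx=3,fy=3,interpolation=cv2.INTER_CUBIC))
"
```

```text
at [ 0.53   -0.2918  0.2225] yaw 87.5011252999705 t 4.1333 F [ 0.371  -0.235   0.8212] w 0.05099895638933693
shift [ 0.2  1.8 47. ] turn [0.   0.09 0.  ]
at [ 0.53   -0.2918  0.2225] yaw 87.5011252999705 t 4.1333 F [ 0.371  -0.235   0.8212] w 0.05099895638933693
shift [ 0.2  1.8 47. ] turn [0.   0.09 0.  ]
```

View pics/w4.png

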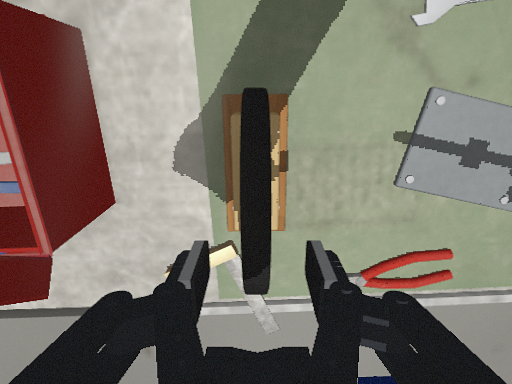

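View pics/si4z.png

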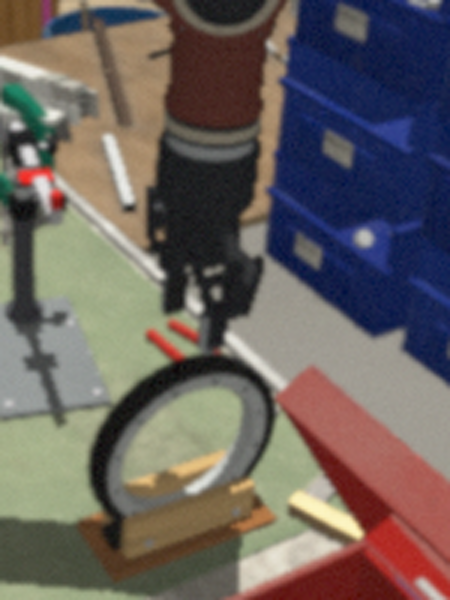

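Request:
carry_out:
  plan:
    - {"ax": 0,"ay": 0,"az": 0,"dx": 0,"dy": 1,"dz": 15,"grip": 0.4}
    - {"ax": 0,"ay": 0,"az": 0,"dx": 0,"dy": 1,"dz": 28,"grip": 0.4}
    - {"ax": 0,"ay": 0,"az": 0,"dx": 0,"dy": 1,"dz": 38,"grip": 0.4}
    - {"ax": 0,"ay": 0,"az": 0,"dx": 0,"dy": 1,"dz": 43,"grip": 0.4}
    - {"ax": 0,"ay": 0,"az": 0,"dx": 0,"dy": 1,"dz": 46,"grip": 0.4}
    - {"ax": 0,"ay": 0,"az": 0,"dx": 0,"dy": 1,"dz": 46,"grip": 0.4}
    - {"ax": 0,"ay": 0,"az": 0,"dx": 0,"dy": 1,"dz": 46,"grip": 0.4}
    - {"ax": 0,"ay": 0,"az": 0,"dx": 0,"dy": 1,"dz": 46,"grip": 0.4}

```text
t: 4.8
position: [0.5294, -0.2926, 0.1762]
eef_rot: [0.001, 0.023, 1.0, -0.0]
force: [0.4, 0.4, 0.5]
grip_width: 0.0512
```

```bash
python3 -c "
from h import *
im=grab('wrist','w5'); T=grab('side','si5');S=grab('scene','sc5')
goal([.53,-.29,.1755],87.5)
a=cv2.resize(T[180:290,270:370,::-1],None,fx=4,fy=4,interpolation=cv2.INTER_CUBIC)
b=cv2.resize(S[170:280,320:420,::-1],None,fx=4,fy=4,interpolation=cv2.INTER_CUBIC)
cv2.imwrite('pics/c5.png',np.hstack([a,b]))
"
```

```text
at [ 0.5291 -0.2925  0.1758] yaw 87.33549059754938 t 4.95 F [ 0.7811 -0.935   0.6703] w 0.05138500249327821
shift [-0.8  2.5  0.3] turn [-0.03  0.05 -0.16]
```

View pics/c5.png

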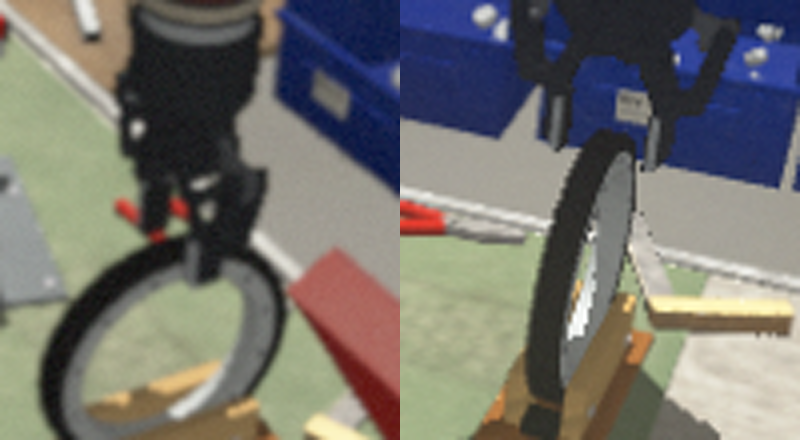

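View pics/w5.png

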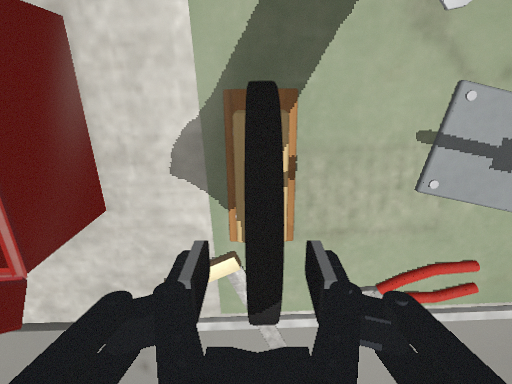

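Request:
carry_out:
  plan:
    - {"ax": 0,"ay": 0,"az": 0,"dx": -1,"dy": 2.5,"dz": 0,"grip": 0.4}
    - {"ax": 0,"ay": 0,"az": 0,"dx": -1,"dy": 2.5,"dz": 0,"grip": 0.4}
    - {"ax": 0,"ay": 0,"az": 0,"dx": -1,"dy": 2.5,"dz": 0,"grip": 0.4}
    - {"ax": 0,"ay": 0,"az": 0,"dx": -1,"dy": 2.5,"dz": 0,"grip": 0.4}

```text
t: 5.28
position: [0.53, -0.2897, 0.1753]
eef_rot: [-0.0, 0.023, 1.0, -0.0]
force: [0.2, 0.6, -0.1]
grip_width: 0.051
```

```bash
python3 -c "
from h import *
goal([.53,-.29,.1755],87.5)
im=grab('wrist','w6')
goal([.53,-.29,.1755],87.5)
m=im.max(2)
print(''.join('#' if x<50 else '.' if x>90 else '+' for x in m[250,170:350]))
print(''.join('#' if x<50 else '.' if x>90 else '+' for x in m[290,170:350]))
"
```

```text
at [ 0.53   -0.2897  0.1753] yaw 87.35257011741584 t 5.2833 F [ 0.2023  0.5788 -0.0546] w 0.05102134580484363
shift [ 0.  -0.3 -0.2] turn [-0.   -0.   -0.15]
at [ 0.53   -0.2898  0.1753] yaw 87.3475790044815 t 5.3333 F [-0.7392  0.1789  0.4007] w 0.05109087168723987
shift [-0.  -0.2 -0.2] turn [-0.   -0.01 -0.15]
...............+++++..........+#######+..............................+######################################............................########+..........++++++...................
####################################...................................####################################................................+########################################
```

View pics/w6.png

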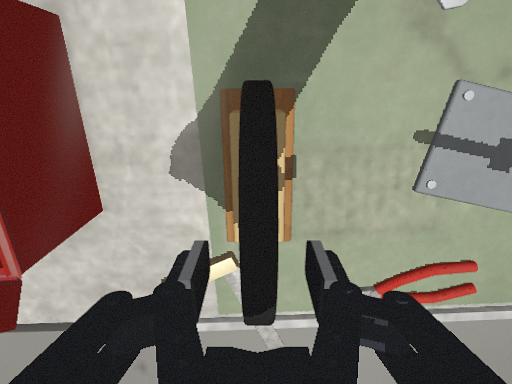

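Request:
carry_out:
  force: 40
  plan:
    - {"ax": 0,"ay": 0,"az": 0,"dx": 0,"dy": 0,"dz": 0,"grip": 0.6}
    - {"ax": 0,"ay": 0,"az": 0,"dx": 0,"dy": 0,"dz": 0,"grip": 0.7}
    - {"ax": 0,"ay": 0,"az": 0,"dx": 0,"dy": 0,"dz": 0,"grip": 1}
    - {"ax": 0,"ay": 0,"az": 0,"dx": 0,"dy": 0,"dz": 0,"grip": 1}
    - {"ax": 0,"ay": 0,"az": 0,"dx": 0,"dy": 0,"dz": 0,"grip": 1}
    - {"ax": 0,"ay": 0,"az": 0,"dx": 0,"dy": 0,"dz": 0,"grip": 1}
    - {"ax": 0,"ay": 0,"az": 0,"dx": 0,"dy": 0,"dz": 0,"grip": 1}

```text
t: 5.92
position: [0.5301, -0.2899, 0.1755]
eef_rot: [0.0, 0.023, 1.0, -0.0]
force: [-0.1, 0.6, 0.4]
grip_width: 0.0186
```

```bash
python3 -c "
from h import *
T=grab('side','si7');S=grab('scene','sc7')
goal([.53,-.29,.1755],87.5)
a=cv2.resize(T[180:290,270:370,::-1],None,fx=4,fy=4,interpolation=cv2.INTER_CUBIC)
b=cv2.resize(S[170:280,320:420,::-1],None,fx=4,fy=4,interpolation=cv2.INTER_CUBIC)
cv2.imwrite('pics/c7.png',np.hstack([a,b]))
"
```

```text
at [ 0.5301 -0.2899  0.1755] yaw 87.34421293606864 t 6.0167 F [ 0.0246 -0.0134  1.4926] w 0.01847784532560957
shift [ 0.1 -0.1 -0. ] turn [-0.02  0.02 -0.16]
```

View pics/c7.png

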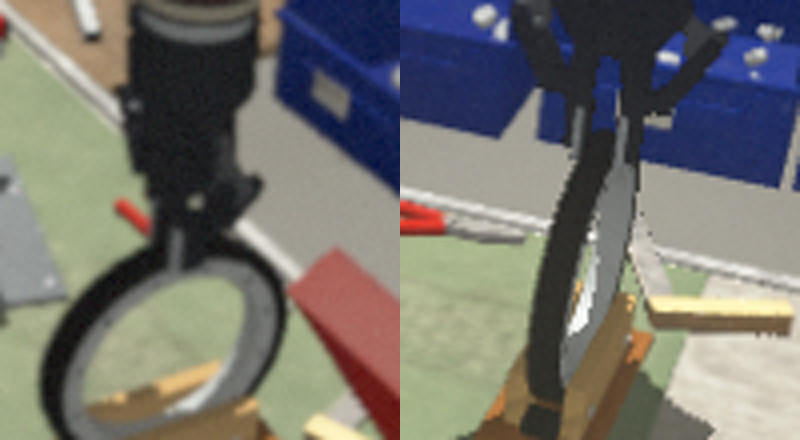

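```bash
python3 -c "
from h import *
T=cam('side');S=cam('scene')
P=[(.53,-.30,.188),(.53,-.30,.176),(.53,-.30,.164),(.519,-.305,.176),(.541,-.305,.176),(.53,-.312,.176)]
print((proj(T,P)-[270,190])*8)
print((proj(S,[(.53,-.30,.188),(.53,-.28,.188),(.53,-.28,.164),(.519,-.275,.176)])-[355,180])*8)
a=cv2.imread('pics/si7.png')[190:260,270:350];b=cv2.imread('pics/sc7.png')[180:250,355:395]
cv2.imwrite('pics/c7z.png',cv2.resize(a,None,fx=8,fy=8,interpolation=cv2.INTER_CUBIC))
"
```

```text
[[367.0009 414.3676]
 [364.095  445.181 ]
 [361.2219 475.5663]
 [343.2975 464.5241]
 [402.842  444.1012]
 [386.1178 467.1161]]
[[151.4827 206.9746]
 [ 87.5402 193.7468]
 [ 79.0552 261.4677]
 [ 58.9243 239.0869]]
```

View pics/c7z.png

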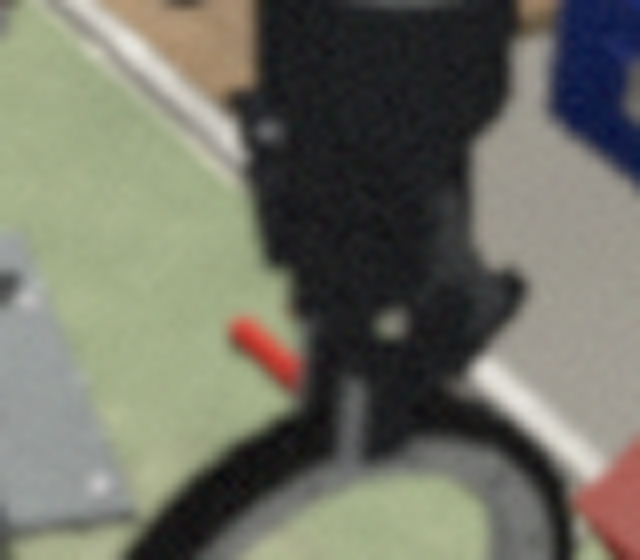

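Request:
carry_out:
  force: 40
  plan:
    - {"ax": 0,"ay": 0,"az": 0,"dx": 0,"dy": 0,"dz": 0,"grip": 0.65}
    - {"ax": 0,"ay": 0,"az": 0,"dx": 0,"dy": 0,"dz": 0,"grip": 0.65}
    - {"ax": 0,"ay": 0,"az": 0,"dx": 0,"dy": 0,"dz": -1,"grip": 0.65}
    - {"ax": 0,"ay": 0,"az": 0,"dx": 0,"dy": 0,"dz": -1,"grip": 0.65}
    - {"ax": 0,"ay": 0,"az": 0,"dx": 0,"dy": 0,"dz": -1,"grip": 1}
    - {"ax": 0,"ay": 0,"az": 0,"dx": 0,"dy": 0,"dz": -1,"grip": 1}
    - {"ax": 0,"ay": 0,"az": 0,"dx": 0,"dy": 0,"dz": -1,"grip": 1}
    - {"ax": 0,"ay": 0,"az": 0,"dx": 0,"dy": 0,"dz": -1,"grip": 1}

```text
t: 6.68
position: [0.5302, -0.2898, 0.1765]
eef_rot: [0.0, 0.023, 1.0, -0.0]
force: [-0.5, 0.1, 1.5]
grip_width: 0.0185
```

Request:
carry_out:
  plan:
    - {"ax": 0,"ay": 0,"az": 0,"dx": 0,"dy": 0,"dz": -5,"grip": 1}
    - {"ax": 0,"ay": 0,"az": 0,"dx": 0,"dy": 0,"dz": -15,"grip": 1}
    - {"ax": 0,"ay": 0,"az": 0,"dx": 0,"dy": 0,"dz": -30,"grip": 1}
    - {"ax": 0,"ay": 0,"az": 0,"dx": 0,"dy": 0,"dz": -50,"grip": 1}
    - {"ax": 0,"ay": 0,"az": 0,"dx": 0,"dy": 0,"dz": -65,"grip": 1}
    - {"ax": 0,"ay": 0,"az": 0,"dx": 0,"dy": 0,"dz": -75,"grip": 1}
    - {"ax": 0,"ay": 0,"az": 0,"dx": 0,"dy": 0,"dz": -80,"grip": 1}
    - {"ax": 0,"ay": 0,"az": 0,"dx": 0,"dy": 0,"dz": -80,"grip": 1}

```text
t: 7.35
position: [0.5302, -0.29, 0.2574]
eef_rot: [0.001, 0.023, 1.0, -0.0]
force: [0.0, 0.2, -3.7]
grip_width: 0.0187
```

```bash
python3 -c "
from h import *
T=grab('side','si8');S=grab('scene','sc8')
goal([.53,-.29,.1755],87.5)
a=cv2.resize(T[130:310,250:370,::-1],None,fx=3,fy=3,interpolation=cv2.INTER_CUBIC)
b=cv2.resize(S[120:300,300:420,::-1],None,fx=3,fy=3,interpolation=cv2.INTER_CUBIC)
cv2.imwrite('pics/c8.png',np.hstack([a,b]))
"
```

```text
at [ 0.5294 -0.2893  0.2555] yaw 87.34406339859403 t 7.45 F [-0.2838  0.8367 -3.6239] w 0.018856479724747948
shift [-0.7 -0.7 80. ] turn [ 0.05 -0.1  -0.16]
```

View pics/c8.png

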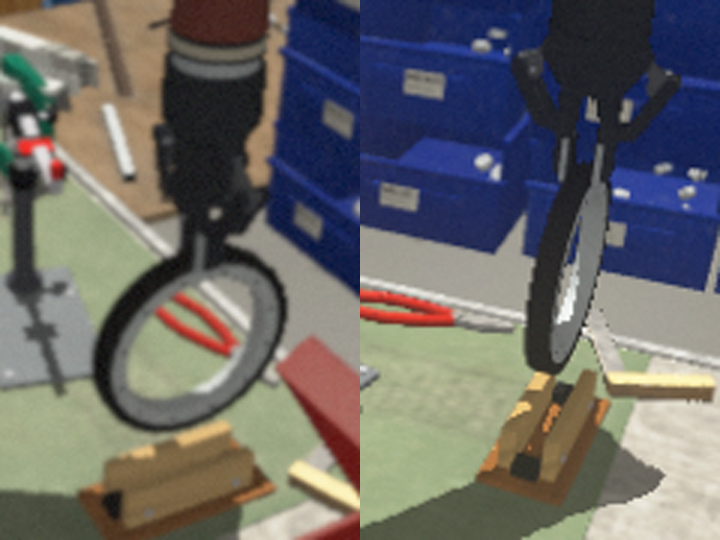

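```bash
python3 -c "
from h import *
goal([.489,-.1515,.292],75)
"
```

```text
at [ 0.5294 -0.2893  0.2555] yaw 87.34406339859403 t 7.45 F [-0.2838  0.8367 -3.6239] w 0.018856479724747948
shift [ 46.8 135.8 -36.3] turn [ 0.04 -0.11 12.34]
```

Request:
carry_out:
  plan:
    - {"ax": 0,"ay": 0,"az": 1,"dx": 3,"dy": 8,"dz": -15,"grip": 1}
    - {"ax": 0,"ay": 0,"az": 3,"dx": 10,"dy": 28,"dz": -30,"grip": 1}
    - {"ax": 0,"ay": 0,"az": 5,"dx": 20,"dy": 56,"dz": -37,"grip": 1}
    - {"ax": 0,"ay": 0,"az": 8,"dx": 30,"dy": 86,"dz": -37,"grip": 1}
    - {"ax": 0,"ay": 0,"az": 10.5,"dx": 39,"dy": 112,"dz": -37,"grip": 1}
    - {"ax": 0,"ay": 0,"az": 12.3,"dx": 45,"dy": 128,"dz": -37,"grip": 1}
    - {"ax": 0,"ay": 0,"az": 12.3,"dx": 47,"dy": 136,"dz": -37,"grip": 1}
    - {"ax": 0,"ay": 0,"az": 12.3,"dx": 47,"dy": 136,"dz": -37,"grip": 1}

```text
t: 8.12
position: [0.4889, -0.1492, 0.2925]
eef_rot: [-0.001, 0.128, 0.992, 0.001]
force: [-0.1, -0.2, -3.2]
grip_width: 0.0189
```

```bash
python3 -c "
from h import *
robot.grab_frame('side');robot.grab_frame('side')
C=cam('wrist'); np.savez('w9.npz',K=C[0],D=C[1],R=C[2],t=C[3])
im=grab('wrist','w9');T=grab('side','si9');S=grab('scene','sc9')
goal([.489,-.1515,.292],75)
a=cv2.resize(T[100:300,220:345,::-1],None,fx=3,fy=3,interpolation=cv2.INTER_CUBIC)
b=cv2.resize(S[100:300,230:355,::-1],None,fx=3,fy=3,interpolation=cv2.INTER_CUBIC)
cv2.imwrite('pics/c9.png',np.hstack([a,b]))
"
```

```text
at [ 0.4894 -0.1537  0.2931] yaw 74.89478056558816 t 8.3667 F [ 0.2389 -0.7806 -3.7272] w 0.01844904551035788
shift [1.  2.  1.1] turn [-0.08  0.01 -0.11]
```

View pics/c9.png

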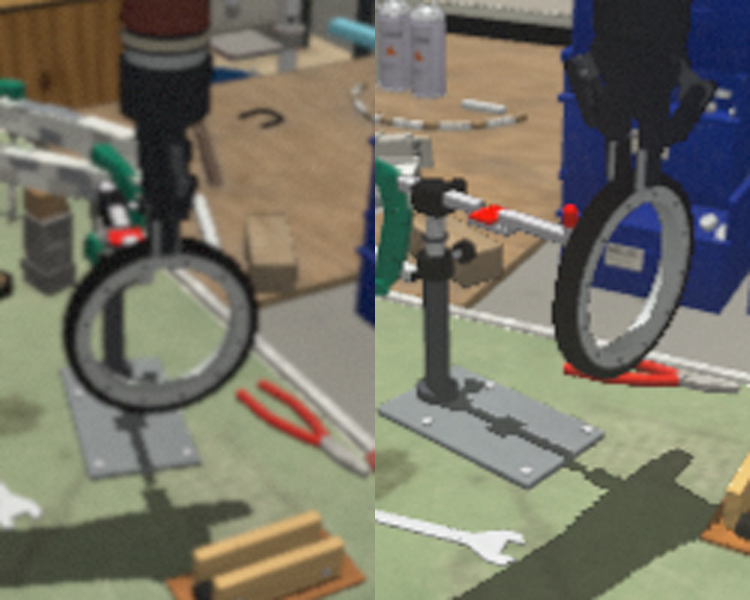

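View pics/w9.png

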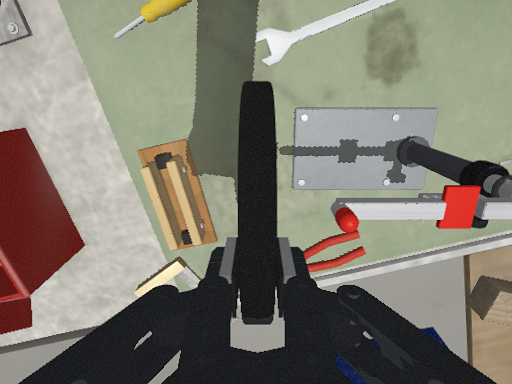

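```bash
cat > m9.py <<'E'
from h import *
z=np.load('w9.npz');W=(z['K'],z['D'],z['R'],z['t'])
a=cv2.imread('pics/w9.png')
cv2.imwrite('pics/w9z.png',cv2.resize(a[170:260,320:512],None,fx=4,fy=4,interpolation=cv2.INTER_CUBIC))
i=a.astype(int); m=((i[:,:,2]>90)&(i[:,:,2]>2.2*i[:,:,1])&(i[:,:,2]>2.2*i[:,:,0])).astype(np.uint8)
k,l,st,ce=cv2.connectedComponentsWithStats(m)
for j in range(1,k):
    if st[j,4]>100: print(st[j],ce[j])
E
python3 m9.py
```

```text
[   0  128   84  168 7773] [ 30.8443 214.9487]
[ 436  185   45   44 1421] [459.1133 205.8501]
[303 208  57  52 881] [338.0057 231.605 ]
[307 247  59  25 465] [335.9312 260.5806]
[   0  259   32   75 1197] [ 13.4419 307.4002]
```

View pics/w9z.png

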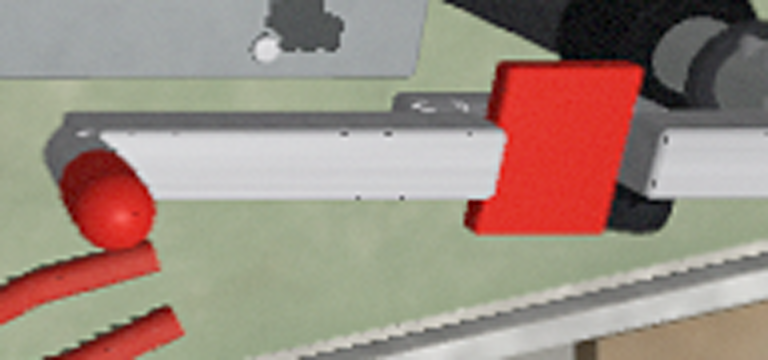

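```bash
cat >> m9.py <<'E'
w=lambda p:np.array(p,float)/4+[320,170]
u=np.array([np.cos(np.radians(75)),np.sin(np.radians(75))]); n=np.array([-u[1],u[0]])
print('cam',-W[2].T@W[3])
for h in(.23,.235,.24,.245,.25):
    e=onz(W,w([(499,165),(655,168)]),h)[:,:2]; wd=onz(W,w([(300,130),(300,198),(460,130),(460,198)]),h)[:,:2]
    c=e.mean(0); ml=wd.reshape(2,2,2).mean(1)
    print(h,'notch len',np.linalg.norm(e[1]-e[0]).round(4),'ctr',c,'arm width',np.linalg.norm(wd[0]-wd[1]).round(4),'mid',ml.ravel(),'dir',np.degrees(np.arctan2(*(ml[1]-ml[0])[::-1])).round(2),'n-coord',(ml@n).round(4))
E
python3 m9.py
```

```text
[   0  128   84  168 7773] [ 30.8443 214.9487]
[ 436  185   45   44 1421] [459.1133 205.8501]
[303 208  57  52 881] [338.0057 231.605 ]
[307 247  59  25 465] [335.9312 260.5806]
[   0  259   32   75 1197] [ 13.4419 307.4002]
cam [ 0.4087 -0.1317  0.4363]
0.23 notch len 0.0299 ctr [ 0.5329 -0.0033] arm width 0.014 mid [ 0.5188 -0.054   0.5267 -0.0248] dir 74.99 n-coord [-0.5151 -0.5151]
0.235 notch len 0.0291 ctr [ 0.5299 -0.0065] arm width 0.0136 mid [ 0.5162 -0.0559  0.5238 -0.0274] dir 74.99 n-coord [-0.513 -0.513]
0.24 notch len 0.0284 ctr [ 0.5269 -0.0096] arm width 0.0133 mid [ 0.5135 -0.0578  0.5209 -0.03  ] dir 74.99 n-coord [-0.5109 -0.511 ]
0.245 notch len 0.0277 ctr [ 0.5238 -0.0127] arm width 0.013 mid [ 0.5108 -0.0597  0.5181 -0.0326] dir 74.99 n-coord [-0.5089 -0.5089]
0.25 notch len 0.027 ctr [ 0.5208 -0.0158] arm width 0.0126 mid [ 0.5081 -0.0616  0.5152 -0.0352] dir 74.99 n-coord [-0.5068 -0.5068]
```

```bash
python3 -c "
from h import *
goal([.5195,-.0413,.285],75)
"
```

```text
at [ 0.4894 -0.1537  0.2931] yaw 74.89478056558816 t 8.3667 F [ 0.2389 -0.7806 -3.7272] w 0.01844904551035788
shift [  0.3 116.4   8. ] turn [-0.08  0.01 -0.11]
```

Request:
carry_out:
  plan:
    - {"ax": 0,"ay": 0,"az": 0,"dx": 0,"dy": 10,"dz": 0,"grip": 1}
    - {"ax": 0,"ay": 0,"az": 0,"dx": 0,"dy": 28,"dz": 0,"grip": 1}
    - {"ax": 0,"ay": 0,"az": 0,"dx": 0,"dy": 48,"dz": 0,"grip": 1}
    - {"ax": 0,"ay": 0,"az": 0,"dx": 0,"dy": 68,"dz": 0,"grip": 1}
    - {"ax": 0,"ay": 0,"az": 0,"dx": 0,"dy": 88,"dz": 0,"grip": 1}
    - {"ax": 0,"ay": 0,"az": 0,"dx": 0,"dy": 104,"dz": 0,"grip": 1}
    - {"ax": 0,"ay": 0,"az": 0,"dx": 0,"dy": 114,"dz": 0,"grip": 1}
    - {"ax": 0,"ay": 0,"az": 0,"dx": 0,"dy": 114,"dz": 0,"grip": 1}

```text
t: 9.03
position: [0.5196, -0.0382, 0.293]
eef_rot: [-0.0, 0.128, 0.992, 0.001]
force: [0.2, 0.9, -3.0]
grip_width: 0.0186
```

```bash
python3 -c "
from h import *
robot.grab_frame('side');robot.grab_frame('side')
C=cam('wrist'); np.savez('w10.npz',K=C[0],D=C[1],R=C[2],t=C[3])
im=grab('wrist','w10');T=grab('side','si10');S=grab('scene','sc10')
goal([.5195,-.0413,.265],75)
a=cv2.resize(T[100:300,220:345,::-1],None,fx=3,fy=3,interpolation=cv2.INTER_CUBIC)
b=cv2.resize(S[100:300,210:335,::-1],None,fx=3,fy=3,interpolation=cv2.INTER_CUBIC)
cv2.imwrite('pics/c10.png',np.hstack([a,b]))
"
```

```text
at [ 0.5184 -0.0435  0.2934] yaw 74.86434877645557 t 9.2833 F [-0.5082  0.3109 -3.8443] w 0.018842389636658376
shift [-0.4  2.5 28.4] turn [-0.06  0.01 -0.14]
```

View pics/c10.png

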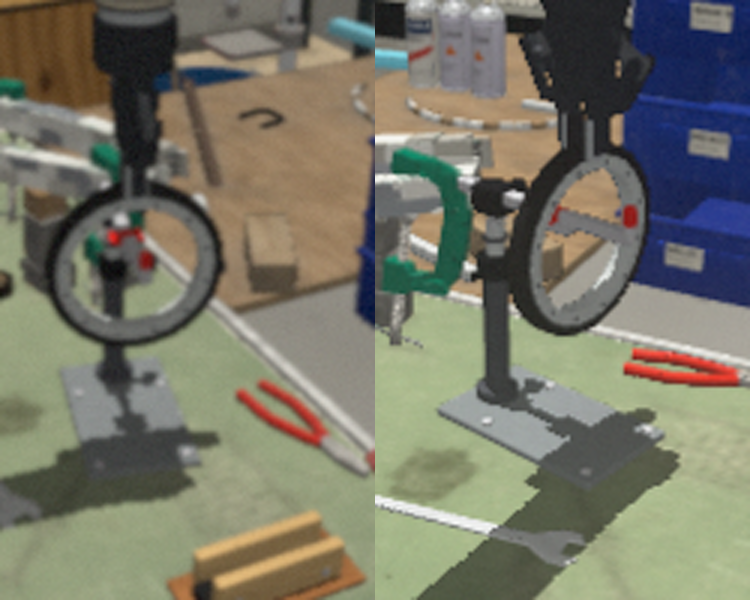

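View pics/w10.png

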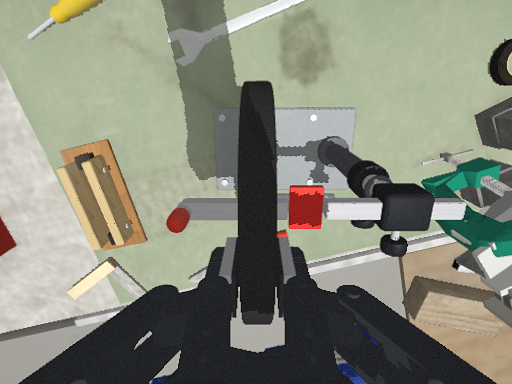

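```bash
cat > m10.py <<'E'
from h import *
z=np.load('w10.npz');W=(z['K'],z['D'],z['R'],z['t'])
a=cv2.imread('pics/w10.png')
cv2.imwrite('pics/w10z.png',cv2.resize(a[170:245,270:400],None,fx=6,fy=6,interpolation=cv2.INTER_CUBIC))
E
python3 m10.py
```

```text
(no output)
```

View pics/w10z.png

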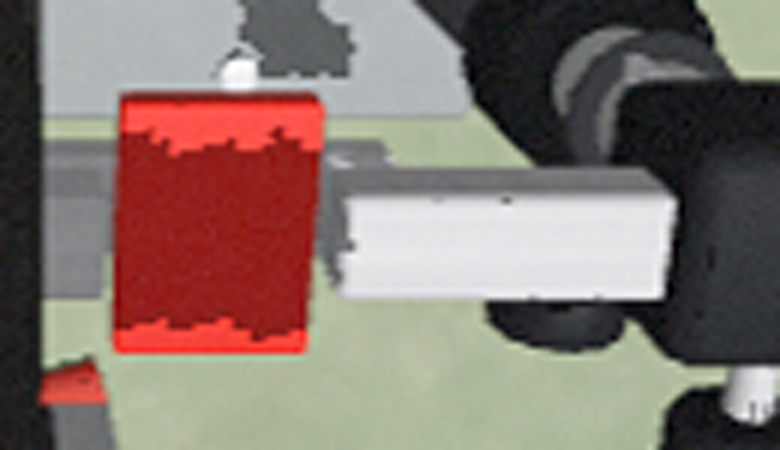

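```bash
cat >> m10.py <<'E'
w=lambda p:np.array(p,float)/6+[270,170]
u=np.array([np.cos(np.radians(75)),np.sin(np.radians(75))]); n=np.array([-u[1],u[0]])
for h in(.23,.235,.24,.245):
    e=onz(W,w([(103,245),(344,245)]),h)[:,:2]; ml=onz(W,w([(450,196),(450,298)]),h)[:,:2]
    print(h,'len',np.linalg.norm(e[1]-e[0]).round(4),'ctr s',(e.mean(0)@u).round(4),'arm n',(ml.mean(0)@n).round(4),'width',np.linalg.norm(ml[0]-ml[1]).round(4))
s=robot.state();print(s['position'][:2]@u,s['position'][:2]@n)
E
python3 m10.py
```

```text
0.23 len 0.0302 ctr s 0.1305 arm n -0.5149 width 0.0139
0.235 len 0.0294 ctr s 0.1296 arm n -0.5129 width 0.0135
0.24 len 0.0287 ctr s 0.1287 arm n -0.5108 width 0.0132
0.245 len 0.028 ctr s 0.1277 arm n -0.5087 width 0.0129
0.0921228349198476 -0.5120360191894135
```

Request:
carry_out:
  plan:
    - {"ax": 0,"ay": 0,"az": 0,"dx": 0,"dy": 0,"dz": 6,"grip": 1}
    - {"ax": 0,"ay": 0,"az": 0,"dx": 0,"dy": 0,"dz": 14,"grip": 1}
    - {"ax": 0,"ay": 0,"az": 0,"dx": 0,"dy": 0,"dz": 22,"grip": 1}
    - {"ax": 0,"ay": 0,"az": 0,"dx": 0,"dy": 0,"dz": 28,"grip": 1}
    - {"ax": 0,"ay": 0,"az": 0,"dx": 0,"dy": 0,"dz": 32,"grip": 1}
    - {"ax": 0,"ay": 0,"az": 0,"dx": 0,"dy": 0,"dz": 34,"grip": 1}
    - {"ax": 0,"ay": 0,"az": 0,"dx": 0,"dy": 0,"dz": 34,"grip": 1}
    - {"ax": 0,"ay": 0,"az": 0,"dx": 0,"dy": 0,"dz": 34,"grip": 1}

```text
t: 9.95
position: [0.5189, -0.0417, 0.2593]
eef_rot: [0.0, 0.13, 0.991, -0.0]
force: [0.3, 0.2, -3.5]
grip_width: 0.019
```

Request:
carry_out:
  plan:
    - {"ax": 0,"ay": 0,"az": 0,"dx": 0,"dy": 0,"dz": 1,"grip": 1}
    - {"ax": 0,"ay": 0,"az": 0,"dx": 0,"dy": 0,"dz": 2,"grip": 1}
    - {"ax": 0,"ay": 0,"az": 0,"dx": 0,"dy": 0,"dz": 3,"grip": 1}
    - {"ax": 0,"ay": 0,"az": 0,"dx": 0,"dy": 0,"dz": 3,"grip": 1}
    - {"ax": 0,"ay": 0,"az": 0,"dx": 0,"dy": 0,"dz": 3,"grip": 1}

```text
t: 10.37
position: [0.5188, -0.0416, 0.2563]
eef_rot: [-0.0, 0.13, 0.991, -0.0]
force: [0.4, 0.3, -3.7]
grip_width: 0.0185
```

Request:
carry_out:
  plan:
    - {"ax": 0,"ay": 0,"az": 0,"dx": 0,"dy": 0,"dz": 1,"grip": 1}
    - {"ax": 0,"ay": 0,"az": 0,"dx": 0,"dy": 0,"dz": 2,"grip": 1}
    - {"ax": 0,"ay": 0,"az": 0,"dx": 0,"dy": 0,"dz": 2,"grip": 1}
    - {"ax": 0,"ay": 0,"az": 0,"dx": 0,"dy": 0,"dz": 2,"grip": 1}

```text
t: 10.7
position: [0.5187, -0.0416, 0.2542]
eef_rot: [-0.0, 0.13, 0.991, -0.0]
force: [-0.8, -0.0, -3.0]
grip_width: 0.0186
```

Request:
carry_out:
  plan:
    - {"ax": 0,"ay": 0,"az": 0,"dx": 0,"dy": 0,"dz": 0.5,"grip": 1}
    - {"ax": 0,"ay": 0,"az": 0,"dx": 0,"dy": 0,"dz": 1,"grip": 1}
    - {"ax": 0,"ay": 0,"az": 0,"dx": 0,"dy": 0,"dz": 1,"grip": 1}
    - {"ax": 0,"ay": 0,"az": 0,"dx": 0,"dy": 0,"dz": 1,"grip": 1}

```text
t: 11.03
position: [0.5187, -0.0416, 0.2533]
eef_rot: [-0.0, 0.13, 0.991, -0.0]
force: [0.3, -0.7, -3.3]
grip_width: 0.0188
```

Request:
carry_out:
  plan:
    - {"ax": 0,"ay": 0,"az": 0,"dx": 0,"dy": 0,"dz": 0.5,"grip": 1}
    - {"ax": 0,"ay": 0,"az": 0,"dx": 0,"dy": 0,"dz": 1,"grip": 1}
    - {"ax": 0,"ay": 0,"az": 0,"dx": 0,"dy": 0,"dz": 1,"grip": 1}
    - {"ax": 0,"ay": 0,"az": 0,"dx": 0,"dy": 0,"dz": 1,"grip": 1}

```text
t: 11.37
position: [0.5187, -0.0416, 0.2523]
eef_rot: [-0.0, 0.13, 0.991, -0.0]
force: [0.1, -0.1, -3.4]
grip_width: 0.0188
```

Request:
carry_out:
  plan:
    - {"ax": 0,"ay": 0,"az": 0,"dx": 0,"dy": 0,"dz": 0.5,"grip": 1}
    - {"ax": 0,"ay": 0,"az": 0,"dx": 0,"dy": 0,"dz": 1,"grip": 1}
    - {"ax": 0,"ay": 0,"az": 0,"dx": 0,"dy": 0,"dz": 1,"grip": 1}
    - {"ax": 0,"ay": 0,"az": 0,"dx": 0,"dy": 0,"dz": 1,"grip": 1}

```text
t: 11.7
position: [0.5187, -0.0416, 0.2512]
eef_rot: [-0.0, 0.13, 0.991, -0.0]
force: [0.4, 0.3, -3.6]
grip_width: 0.0189
```

Request:
carry_out:
  plan:
    - {"ax": 0,"ay": 0,"az": 0,"dx": 0,"dy": 0,"dz": 0.5,"grip": 1}
    - {"ax": 0,"ay": 0,"az": 0,"dx": 0,"dy": 0,"dz": 1,"grip": 1}
    - {"ax": 0,"ay": 0,"az": 0,"dx": 0,"dy": 0,"dz": 1,"grip": 1}
    - {"ax": 0,"ay": 0,"az": 0,"dx": 0,"dy": 0,"dz": 1,"grip": 1}

```text
t: 12.03
position: [0.5187, -0.0416, 0.2503]
eef_rot: [-0.0, 0.13, 0.991, -0.0]
force: [-0.9, -0.4, -3.6]
grip_width: 0.0185
```

Request:
carry_out:
  plan:
    - {"ax": 0,"ay": 0,"az": 0,"dx": 0,"dy": 0,"dz": 0.5,"grip": 1}
    - {"ax": 0,"ay": 0,"az": 0,"dx": 0,"dy": 0,"dz": 1,"grip": 1}
    - {"ax": 0,"ay": 0,"az": 0,"dx": 0,"dy": 0,"dz": 1,"grip": 1}
    - {"ax": 0,"ay": 0,"az": 0,"dx": 0,"dy": 0,"dz": 1,"grip": 1}

```text
t: 12.37
position: [0.5188, -0.0416, 0.2493]
eef_rot: [0.0, 0.13, 0.991, -0.0]
force: [0.1, 0.3, -3.2]
grip_width: 0.0188
```

Request:
carry_out:
  plan:
    - {"ax": 0,"ay": 0,"az": 0,"dx": 0,"dy": 0,"dz": 0.5,"grip": 1}
    - {"ax": 0,"ay": 0,"az": 0,"dx": 0,"dy": 0,"dz": 1,"grip": 1}
    - {"ax": 0,"ay": 0,"az": 0,"dx": 0,"dy": 0,"dz": 1,"grip": 1}
    - {"ax": 0,"ay": 0,"az": 0,"dx": 0,"dy": 0,"dz": 1,"grip": 1}

```text
t: 12.7
position: [0.5189, -0.0416, 0.2487]
eef_rot: [0.0, 0.13, 0.991, 0.0]
force: [-1.6, 0.5, 0.5]
grip_width: 0.0185
```

Request:
carry_out:
  plan:
    - {"ax": 0,"ay": 0,"az": 0,"dx": 0,"dy": 0,"dz": -2,"grip": 1}
    - {"ax": 0,"ay": 0,"az": 0,"dx": 0,"dy": 0,"dz": -4,"grip": 1}
    - {"ax": 0,"ay": 0,"az": 0,"dx": 0,"dy": 8,"dz": -4,"grip": 1}
    - {"ax": 0,"ay": 0,"az": 0,"dx": 0,"dy": 18,"dz": -4,"grip": 1}
    - {"ax": 0,"ay": 0,"az": 0,"dx": 0,"dy": 28,"dz": -4,"grip": 1}
    - {"ax": 0,"ay": 0,"az": 0,"dx": 0,"dy": 33,"dz": -4,"grip": 1}
    - {"ax": 0,"ay": 0,"az": 0,"dx": 0,"dy": 35.3,"dz": -4,"grip": 1}
    - {"ax": 0,"ay": 0,"az": 0,"dx": 0,"dy": 35.3,"dz": -4,"grip": 1}

```text
t: 13.37
position: [0.528, -0.0062, 0.2521]
eef_rot: [-0.0, 0.129, 0.992, 0.0]
force: [-0.6, -0.6, -3.8]
grip_width: 0.0187
```

```bash
python3 -c "
from h import *
robot.grab_frame('side');robot.grab_frame('side')
C=cam('wrist'); np.savez('w11.npz',K=C[0],D=C[1],R=C[2],t=C[3])
im=grab('wrist','w11');T=grab('side','si11');S=grab('scene','sc11')
p=.1294*np.array([.2588,.9659])-.5121*np.array([-.9659,.2588])
goal([*p,.2492],75)
a=cv2.resize(S[130:210,240:310,::-1],None,fx=6,fy=6,interpolation=cv2.INTER_CUBIC)
b=cv2.resize(im[170:250,240:310,::-1],None,fx=6,fy=6,interpolation=cv2.INTER_CUBIC)
cv2.imwrite('pics/c11.png',np.hstack([a,b])[:,:800])
"
```

```text
at [ 0.5278 -0.0082  0.2523] yaw 74.97358287882172 t 13.6167 F [ 0.1345  0.1126 -4.5573] w 0.01910164014779057
shift [-0.2  0.8  3.1] turn [-0.03  0.   -0.03]
```

View pics/c11.png

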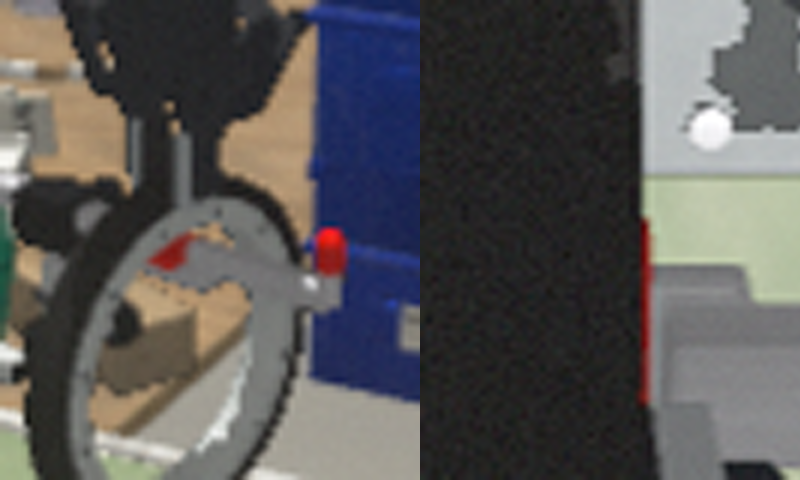

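View pics/w11.png

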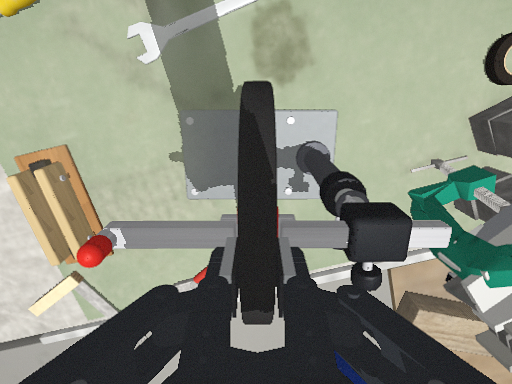

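Request:
carry_out:
  plan:
    - {"ax": 0,"ay": 0,"az": 0,"dx": 0,"dy": 0.5,"dz": 1,"grip": 1}
    - {"ax": 0,"ay": 0,"az": 0,"dx": 0,"dy": 0.5,"dz": 2,"grip": 1}
    - {"ax": 0,"ay": 0,"az": 0,"dx": 0,"dy": 0.5,"dz": 3,"grip": 1}
    - {"ax": 0,"ay": 0,"az": 0,"dx": 0,"dy": 0.5,"dz": 3,"grip": 1}
    - {"ax": 0,"ay": 0,"az": 0,"dx": 0,"dy": 0.5,"dz": 3,"grip": 1}

```text
t: 14.03
position: [0.5279, -0.0071, 0.2492]
eef_rot: [-0.0, 0.13, 0.991, -0.0]
force: [0.2, 0.6, -4.0]
grip_width: 0.019
```

Request:
carry_out:
  plan:
    - {"ax": 0,"ay": 0,"az": 0,"dx": 0,"dy": 0,"dz": 0.5,"grip": 1}
    - {"ax": 0,"ay": 0,"az": 0,"dx": 0,"dy": 0,"dz": 1,"grip": 1}
    - {"ax": 0,"ay": 0,"az": 0,"dx": 0,"dy": 0,"dz": 1,"grip": 1}
    - {"ax": 0,"ay": 0,"az": 0,"dx": 0,"dy": 0,"dz": 1,"grip": 1}

```text
t: 14.37
position: [0.528, -0.007, 0.2483]
eef_rot: [-0.0, 0.13, 0.991, -0.0]
force: [-0.8, 0.1, -3.6]
grip_width: 0.0184
```

No contact at arm-top height, so it is entering the notch. Continue.

Request:
carry_out:
  plan:
    - {"ax": 0,"ay": 0,"az": 0,"dx": 0,"dy": 0,"dz": 0.5,"grip": 1}
    - {"ax": 0,"ay": 0,"az": 0,"dx": 0,"dy": 0,"dz": 1,"grip": 1}
    - {"ax": 0,"ay": 0,"az": 0,"dx": 0,"dy": 0,"dz": 1,"grip": 1}
    - {"ax": 0,"ay": 0,"az": 0,"dx": 0,"dy": 0,"dz": 1,"grip": 1}

```text
t: 14.7
position: [0.528, -0.0071, 0.2473]
eef_rot: [-0.0, 0.13, 0.991, -0.0]
force: [-0.2, -0.3, -2.6]
grip_width: 0.0191
```

Request:
carry_out:
  plan:
    - {"ax": 0,"ay": 0,"az": 0,"dx": 0,"dy": 0,"dz": 0.5,"grip": 1}
    - {"ax": 0,"ay": 0,"az": 0,"dx": 0,"dy": 0,"dz": 1,"grip": 1}
    - {"ax": 0,"ay": 0,"az": 0,"dx": 0,"dy": 0,"dz": 1,"grip": 1}
    - {"ax": 0,"ay": 0,"az": 0,"dx": 0,"dy": 0,"dz": 1,"grip": 1}

```text
t: 15.03
position: [0.528, -0.007, 0.2463]
eef_rot: [-0.0, 0.13, 0.991, -0.0]
force: [0.2, 0.3, -2.8]
grip_width: 0.0189
```

Request:
carry_out:
  plan:
    - {"ax": 0,"ay": 0,"az": 0,"dx": 0,"dy": 0,"dz": 0.5,"grip": 1}
    - {"ax": 0,"ay": 0,"az": 0,"dx": 0,"dy": 0,"dz": 1,"grip": 1}
    - {"ax": 0,"ay": 0,"az": 0,"dx": 0,"dy": 0,"dz": 1,"grip": 1}
    - {"ax": 0,"ay": 0,"az": 0,"dx": 0,"dy": 0,"dz": 1,"grip": 1}

```text
t: 15.37
position: [0.5281, -0.0071, 0.2454]
eef_rot: [0.0, 0.13, 0.991, -0.0]
force: [-0.7, -0.0, -2.8]
grip_width: 0.0185
```

Request:
carry_out:
  plan:
    - {"ax": 0,"ay": 0,"az": 0,"dx": 0,"dy": 0,"dz": 0.5,"grip": 1}
    - {"ax": 0,"ay": 0,"az": 0,"dx": 0,"dy": 0,"dz": 1,"grip": 1}
    - {"ax": 0,"ay": 0,"az": 0,"dx": 0,"dy": 0,"dz": 1,"grip": 1}
    - {"ax": 0,"ay": 0,"az": 0,"dx": 0,"dy": 0,"dz": 1,"grip": 1}

```text
t: 15.7
position: [0.5281, -0.007, 0.2444]
eef_rot: [0.0, 0.13, 0.991, -0.0]
force: [-0.2, -0.2, -2.6]
grip_width: 0.0184
```

Request:
carry_out:
  plan:
    - {"ax": 0,"ay": 0,"az": 0,"dx": 0,"dy": 0,"dz": 0.5,"grip": 1}
    - {"ax": 0,"ay": 0,"az": 0,"dx": 0,"dy": 0,"dz": 1,"grip": 1}
    - {"ax": 0,"ay": 0,"az": 0,"dx": 0,"dy": 0,"dz": 1,"grip": 1}
    - {"ax": 0,"ay": 0,"az": 0,"dx": 0,"dy": 0,"dz": 1,"grip": 1}

```text
t: 16.03
position: [0.5281, -0.007, 0.2433]
eef_rot: [0.0, 0.13, 0.991, -0.0]
force: [-0.2, 0.7, -1.5]
grip_width: 0.0185
```

Request:
carry_out:
  plan:
    - {"ax": 0,"ay": 0,"az": 0,"dx": 0,"dy": 0,"dz": 0.5,"grip": 1}
    - {"ax": 0,"ay": 0,"az": 0,"dx": 0,"dy": 0,"dz": 1,"grip": 1}
    - {"ax": 0,"ay": 0,"az": 0,"dx": 0,"dy": 0,"dz": 1,"grip": 1}
    - {"ax": 0,"ay": 0,"az": 0,"dx": 0,"dy": 0,"dz": 1,"grip": 1}

```text
t: 16.37
position: [0.5281, -0.0071, 0.2424]
eef_rot: [0.0, 0.13, 0.991, -0.0]
force: [-0.4, -0.9, -1.3]
grip_width: 0.019
```

Request:
carry_out:
  plan:
    - {"ax": 0,"ay": 0,"az": 0,"dx": 0,"dy": 0,"dz": 0.3,"grip": 1}
    - {"ax": 0,"ay": 0,"az": 0,"dx": 0,"dy": 0,"dz": 0.6,"grip": 1}
    - {"ax": 0,"ay": 0,"az": 0,"dx": 0,"dy": 0,"dz": 0.6,"grip": 1}
    - {"ax": 0,"ay": 0,"az": 0,"dx": 0,"dy": 0,"dz": 0.6,"grip": 1}

```text
t: 16.7
position: [0.5282, -0.007, 0.2419]
eef_rot: [0.0, 0.13, 0.991, 0.0]
force: [0.6, -0.0, -0.2]
grip_width: 0.0189
```

Request:
carry_out:
  plan:
    - {"ax": 0,"ay": 0,"az": 0,"dx": 0,"dy": 0,"dz": 0.3,"grip": 1}
    - {"ax": 0,"ay": 0,"az": 0,"dx": 0,"dy": 0,"dz": 0.3,"grip": 1}
    - {"ax": 0,"ay": 0,"az": 0,"dx": 0,"dy": 0,"dz": 0.3,"grip": 1}

```text
t: 16.95
position: [0.5281, -0.0071, 0.2416]
eef_rot: [0.0, 0.13, 0.991, 0.0]
force: [-0.3, 0.2, 0.2]
grip_width: 0.0191
```

```bash
python3 -c "
from h import *
im=grab('wrist','w12')
F=[robot.state()['force'][2]]
T=grab('side','si12');F+=[robot.state()['force'][2]]
S=grab('scene','sc12');F+=[robot.state()['force'][2]];print(F)
goal([.528,-.007,.2416],75)
a=cv2.resize(S[130:210,240:310,::-1],None,fx=6,fy=6,interpolation=cv2.INTER_CUBIC)
b=cv2.resize(T[130:210,230:290,::-1],None,fx=6,fy=6,interpolation=cv2.INTER_CUBIC)
cv2.imwrite('pics/c12.png',np.hstack([a,b])[:,:800])
"
```

```text
[np.float64(0.48148748861040025), np.float64(0.07362372255798058), np.float64(0.6513725611028092)]
at [ 0.5281 -0.0071  0.2416] yaw 75.04280754478134 t 17.1 F [-0.9613  1.0496  0.6514] w 0.0187401692419416
shift [ 0.1  0.  -0. ] turn [0.   0.02 0.04]
```

View pics/c12.png

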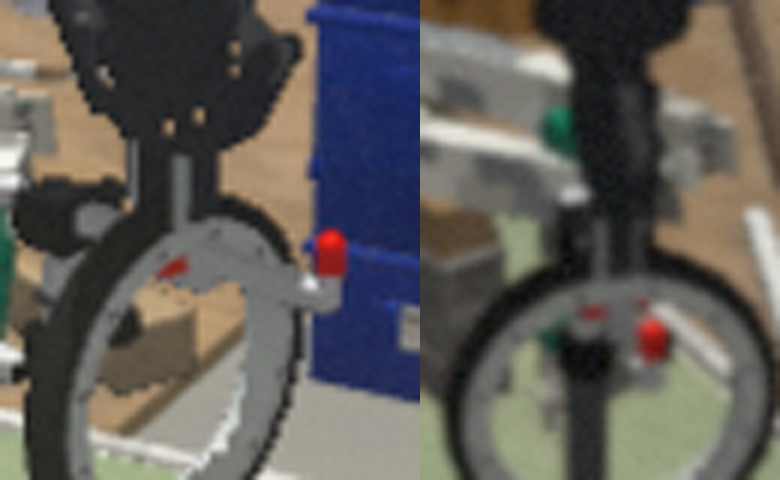

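View pics/w12.png

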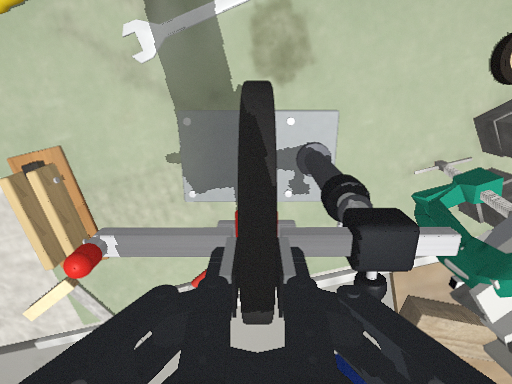

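Request:
carry_out:
  plan:
    - {"ax": 0,"ay": 0,"az": 0,"dx": 0,"dy": 0,"dz": 0,"grip": 0.75}
    - {"ax": 0,"ay": 0,"az": 0,"dx": 0,"dy": 0,"dz": 0,"grip": 0.7}
    - {"ax": 0,"ay": 0,"az": 0,"dx": 0,"dy": 0,"dz": 0,"grip": 0.66}
    - {"ax": 0,"ay": 0,"az": 0,"dx": 0,"dy": 0,"dz": 0,"grip": 0.62}
    - {"ax": 0,"ay": 0,"az": 0,"dx": 0,"dy": 0,"dz": 0,"grip": 0.62}
    - {"ax": 0,"ay": 0,"az": 0,"dx": 0,"dy": 0,"dz": 0,"grip": 0.62}

```text
t: 17.6
position: [0.528, -0.007, 0.2414]
eef_rot: [-0.0, 0.13, 0.991, -0.0]
force: [-0.3, 0.6, 0.3]
grip_width: 0.0325
```

```bash
python3 -c "
from h import *
im=grab('wrist','w13');T=grab('side','si13');S=grab('scene','sc13')
goal([.528,-.007,.2416],75)
a=cv2.resize(S[130:210,240:310,::-1],None,fx=6,fy=6,interpolation=cv2.INTER_CUBIC)
b=cv2.resize(T[130:210,230:290,::-1],None,fx=6,fy=6,interpolation=cv2.INTER_CUBIC)
cv2.imwrite('pics/c13.png',np.hstack([a,b])[:,:800])
"
```

```text
at [ 0.528  -0.007   0.2414] yaw 75.04396337249646 t 17.75 F [0.3495 1.7437 0.3831] w 0.03236077420619871
shift [-0.   0.  -0.2] turn [-0.   -0.01  0.04]
```

View pics/c13.png

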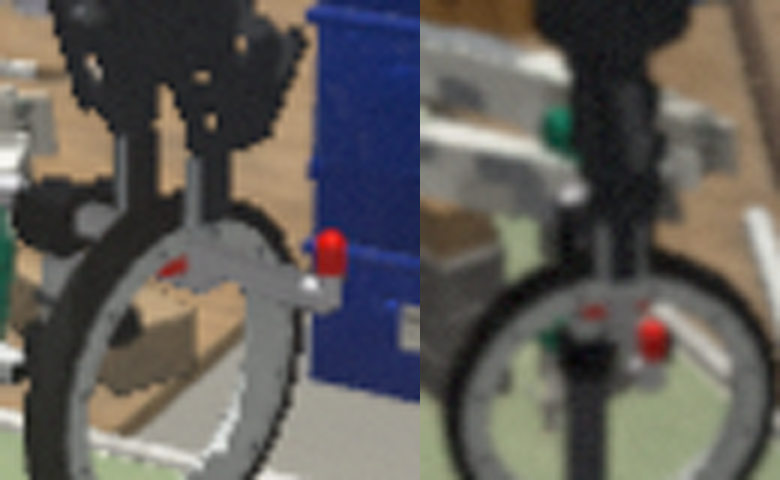

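View pics/w13.png

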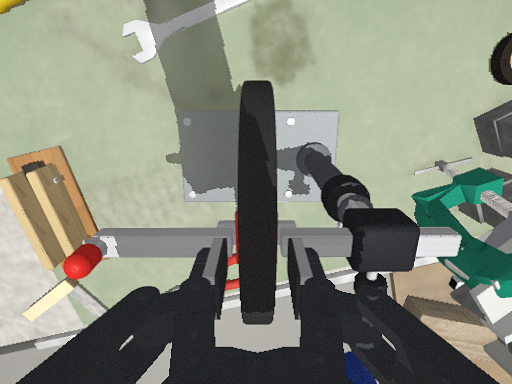

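Request:
carry_out:
  plan:
    - {"ax": 0,"ay": 0,"az": 0,"dx": 0,"dy": 0,"dz": -3,"grip": 0.62}
    - {"ax": 0,"ay": 0,"az": 0,"dx": 0,"dy": 0,"dz": -9,"grip": 0.62}
    - {"ax": 0,"ay": 0,"az": 0,"dx": 0,"dy": 0,"dz": -18,"grip": 0.62}
    - {"ax": 0,"ay": 0,"az": 0,"dx": 0,"dy": 0,"dz": -35,"grip": 0.62}
    - {"ax": 0,"ay": 0,"az": 0,"dx": 0,"dy": 0,"dz": -60,"grip": 0.62}
    - {"ax": 0,"ay": 0,"az": 0,"dx": 0,"dy": 0,"dz": -85,"grip": 0.62}
    - {"ax": 0,"ay": 0,"az": 0,"dx": 0,"dy": 0,"dz": -100,"grip": 0.62}
    - {"ax": 0,"ay": 0,"az": 0,"dx": 0,"dy": 0,"dz": -105,"grip": 0.62}

```text
t: 18.42
position: [0.5295, -0.0074, 0.3504]
eef_rot: [0.004, 0.13, 0.991, 0.001]
force: [1.0, -0.3, -0.1]
grip_width: 0.0326
```

```bash
python3 -c "
from h import *
for i in range(6): robot.grab_frame('side')
im=grab('wrist','w14');T=grab('side','si14')
for i in range(6): robot.grab_frame('side')
T2=grab('side','si15');S=grab('scene','sc14')
print(np.abs(T.astype(int)-T2)[150:270,230:300].mean(),np.abs(T.astype(int)-T2).mean())
goal([.528,-.007,.3416],75)
a=cv2.resize(S[110:290,220:350,::-1],None,fx=3,fy=3,interpolation=cv2.INTER_CUBIC)
b=cv2.resize(T2[110:290,210:340,::-1],None,fx=3,fy=3,interpolation=cv2.INTER_CUBIC)
cv2.imwrite('pics/c14.png',np.hstack([a,b]))
"
```

```text
2.020277777777778 2.2865447998046875
at [ 0.528  -0.007   0.3464] yaw 75.043066091154 t 19.2167 F [-0.7814 -0.7147 -0.1077] w 0.03270590407572674
shift [0.  0.  4.8] turn [-0.01 -0.01  0.04]
```

View pics/c14.png

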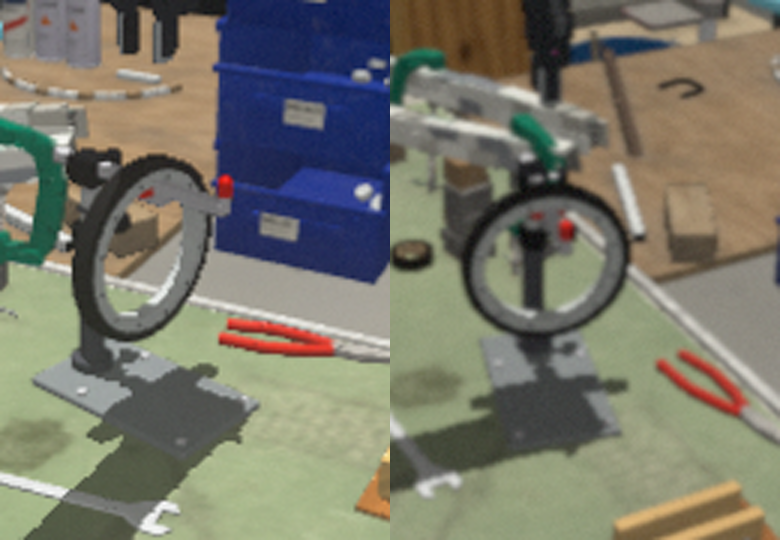

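View pics/w14.png

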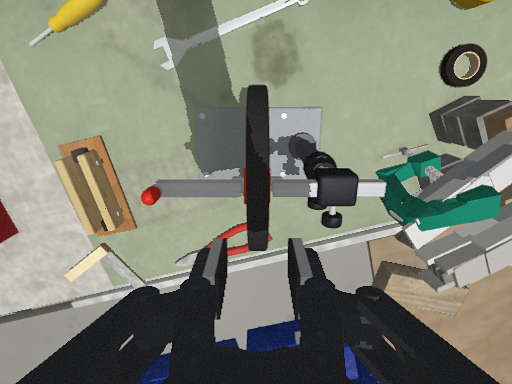

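View pics/si15.png

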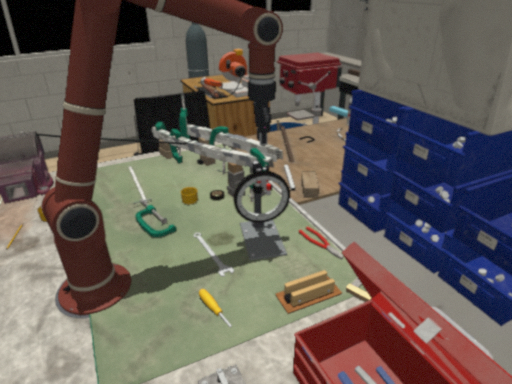

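The wheel hangs upright and still in the red notch (side view around (263,195), the difference between frames is only noise). The gripper is about 100 mm clear. The pliers, cup and tape are where they were.

```bash
python3 -c "
from h import *
print(robot.close_job())"
```

```text
the job is handed in; nothing more can be done
None
```

The wheel is hanging by its rim in the red-padded notch, and I handed the job in at about 19 s; no verdict is reported.

- **Lift:** I pinched the top of the rim about 11 mm deep, after one regrip 1 mm higher. It lifted cleanly out of the rack, weighing about 4 N, and I carried it upright over the lip.
- **Feeling for the hook:** I set the rim down on the flat arm top and felt it at about 4 N, which puts the arm about 237 mm up; the cameras gave 235–240 mm. I lifted it 3 mm clear and moved it 35 mm towards the mast. It then went down past arm-top height with no contact, so it was inside the notch.
- **Setting down:** I lowered it in steps of 1 mm or less until the wrist carried no weight, then opened the gripper and rose about 105 mm.
- **Last checks:** After release the wheel was upright in the notch. Two side pictures about 0.35 s apart differed only by noise. The wrist force was near zero, and the pliers, cup and tape looked unmoved.
- **Small disagreements:** The gripper read 18.5–19 mm on the 20 mm rim. The views differed by up to 2–3 mm on where the notch was, which fitted inside its 4 mm of play each side. I did not measure the pad's travel directly; the height and force fit it being fully down.

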